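# Put the ring candlestick together on the coffee table

## Robot

A 7-joint arm with a two-finger parallel gripper is mounted at the origin on the work surface. World frame = base frame: x ahead of the robot, y to its left, z up, the work surface at z = 0. Lengths are in m, angles in degrees, forces in N, time in s.
With the tool pointing down it reaches from about 0.4 to 0.875 m from the base axis. Payload 4.4 kg.
Tool frame: the origin (TCP) lies between the finger pads; the fingertips stand env.tips_ahead ahead of it and the grasp point (between the pads) lies 11 mm behind it (env.tips_ahead is the distance from the TCP to the fingertips, in m); z points along the fingers, y is the direction in which the jaws open and shut (so a half turn about z gives the same grasp; the last joint's range is limited). The gripper opens to 85 mm and grips with 20 to 120 N. Pads are 22 mm wide; open, the fingers measure 114 mm over their backs; the gripper's body (76 mm by 85 mm) begins 54 mm behind the grasp point. The pads swing forward as they close: fully open they stand 13 mm farther back than shut.
Start: joints at [-79.973, 36.005, 2.206, 86.941, -1.547, 57.084, -1.146], TCP at [0.155, 0.631, 0.239] pointing down, gripper open.
Joint ranges: [-175.42, 175.42], [-21.48, 121.26], [-71.46, 75.88], [10.55, 141.38], [-63.04, 243.04], [13.31, 113.54], [-168.57, 168.57]. Speed limits (degrees/s): [147.25, 147.25, 180, 180, 180, 180, 180].

## Interface

Orientations are given as [roll, pitch, yaw] about the fixed x, y, z axes, in that order (R = Rz(yaw) Ry(pitch) Rx(roll)).
In Python, from bench import env, imaging gives the robot as it stands. The module is installed in compiled form; this text tells all that it offers.
- The arm moves only by the tool step_arm, never from a script. Its argument "deltas" is a list of rows, each a list of 4 numbers: the shift along the tool's x, y, z in units of 40 mm (1.0 is 40 mm), then the turn about the tool's z in units of 6 degrees (1.0 is 6 degrees). A call has 1 to 8 rows; each row shifts and turns the commanded pose from where the row before left it, along the tool's axes as they then stand; what a row does not reach is not made up. A row lasts 1/12 s, in which the tool goes at most 41.7 mm and 7.16 degrees, less where a joint would pass 70% of its speed; a pose out of reach is approached as far as the arm can. A call is refused whole if a number of a shift passes 1 or a number of a turn 1, either way. A call with a gripper value outside its range is refused whole. "hand" is the finger opening in mm, from 0 to 85.4, set as the call begins (left out, the last holds). The fingers move at their own pace and stop on an object; "newtons" is the grip in N (left out, the last holds). Time passes only in rows, so rows that do not move let the fingers close. It gives the time, the measured TCP pose, the force and the opening at its end, in the units of the state.
- env.get_state(): the state, without advancing time (a new reading comes with each control period).
- imaging.get_image(name): name is "scene" or "top" or "wrist"; returns a dict with "image" (400x640x3 uint8, red, green, blue), "intrinsics" (3x3 intrinsics, pixels), "k1" (the pictures are not rectified: a ray, as slopes to the right and down, at radius r is drawn at 1 + k1 r^2 times it, then the intrinsics apply), "origin" and "orientation" of the camera in the world. Camera axes: x right, y down, z forward; pixel columns grow to the right and rows downward; lengths in m; the calibration is good to about 2 mm. A picture is of the moment at which its call begins. There is no depth.
- env.finish_job(): hands the job in, once; it reports no verdict.
The state is a dict: "t": time; "qpos": joint angles; "joint_velocities": joint speeds; "joint_torque": joint torques, N m; "eef_pos": TCP position; "ee_rot": TCP orientation; "ft_force": force on the tool from outside, world axes, zero at the start; "ft_torque": the same for the moment, N m; "width": opening from 0.0 (shut) to 1.0 (fully open).
Only numpy, scipy, OpenCV 4.12 (cv2) and the standard library are available. Lean on these libraries where they do the work, as an engineer would, in place of code of your own. Each camera call takes 0.05 s, during which the arm holds its last target.

## Task

Put the candlestick together: take the cork cap off its spindle and leave it in the tray, then thread all the loose wooden rings there are onto the spindle, widest lowest and narrowing upwards, each fully home. Seat the brass dish on the spindle's end, socket down and rim up, and stand the candle upright in it. Leave the other things on the table as they are.

Things in the scene. Friction and masses are not known exactly. Their poses are not given: they have to be found in the camera images.
- spindle_foot (a point): point on the candlestick's axis on the upper face of its round marble foot (foot 100 mm across, 15 mm thick, fixed to the table), where the lowest ring rests. z up along the spindle. The upright steel spindle is 24 mm thick and rises 60 mm above this face; its last 5 mm taper to a flat end 16 mm across
- spindle_top (a point): centre of the flat upper end of the spindle, 60 mm above spindle_foot, 75 mm above the table; z up
- ring1: loose dark walnut ring, outside diameter 66 mm, hole 29.5 mm, 12 mm thick, both faces alike; lies flat. The widest of the set of four. Origin at its middle, z along its axis. Not there (None) in some starts
- ring2: loose dark walnut ring, outside diameter 58 mm, hole 29.5 mm, 12 mm thick, both faces alike; lies flat. The second widest of the set of four. Origin at its middle, z along its axis. Not there (None) in some starts
- ring3: loose dark walnut ring, outside diameter 50 mm, hole 29.5 mm, 12 mm thick, both faces alike; lies flat. The third widest of the set of four. Origin at its middle, z along its axis. Not there (None) in some starts
- ring4: loose dark walnut ring, outside diameter 42 mm, hole 29.5 mm, 12 mm thick, both faces alike; lies flat. The narrowest of the set of four. Origin at its middle, z along its axis. Not there (None) in some starts
- cap: cork dust cap, a cup turned over the spindle's end at the start: 40 mm across, 36 mm tall, hole 30 mm wide and 30 mm deep open downward, its ceiling resting on the spindle's end. Origin in the middle of its open lower rim, z up towards the closed end
- dish: brass dish. Origin: centre of its floor's underside, +z out of the open rim. Rim 66 mm outside, 58 inside, z 0 to 18 mm; floor 4 mm thick. Below it a socket 40 mm outside, hole 30 mm, z -11 to 0, closed by the floor: it goes over the spindle until the floor rests on its end. At the start it stands on edge in the holder, axis level, 44 mm up, rim facing away from the robot
- holder: low dark wooden holder fixed to the table, 31 x 54 x 19 mm (x along the dish's axis), in which the dish stands on edge. Origin under its centre. The dish, its lowest 8 mm inside, lifts straight out
- candle: white pillar candle, 48 mm thick, 80 mm tall, standing upright with a 7 mm wick on top. Origin in the middle of its underside, z up
- tray: black open tray fixed to the table, 180 (x) x 160 (y) x 22 mm, walls and floor 5 mm, empty. Origin under its centre
- glass: empty stemmed wine glass, 76 mm wide, 197 mm tall, upright; bystander. Origin under its foot
- remote: black remote control, 160 (its x) x 42 x 16 mm; bystander. Origin under its centre
- matchbox: large matchbox, 110 (its x) x 62 x 20 mm; bystander. Origin under its centre
- coasters: pile of round coasters, 94 mm across, 20 mm tall; bystander. Origin under its centre
- case: dark blue spectacles case, 160 (its x) x 60 x 35 mm; bystander. Origin under its centre
Mind the look-alikes: they are no part of the job. What is shaped like the ring1 but purple or red is not meant.

How it is judged (in metres and radians):
On the way, in this order (a step that is already met when the one before it is completed fails the run):
1. the cork cap is off the spindle (horizontal distance between cap and spindle_foot above 0.07 m), for 0.2 s.
2. every ring there is is on the spindle, widest lowest, each fully home (horizontal distance between each of ring1, ring2, ring3, ring4 and spindle_foot below 0.007 m and angle between the z axis of each of ring1, ring2, ring3, ring4 and the z axis of spindle_foot, either way round below 0.12 rad and z of ring1 in the frame of spindle_foot below 0.0095 m and z of each of ring1, ring2, ring3, ring4 in the frame of spindle_foot above 0.002 m and (z of ring2 in the frame of spindle_foot below 0.0095 m or distance between ring2 and ring1 below 0.0155 m) and ((angle between ring1's own z axis and vertical below 0.2 rad and z of ring2 in the frame of ring1 above 0.008 m) or (angle between ring1's own z axis and vertical above 2.9 rad and z of ring2 in the frame of ring1 below -0.008 m)) and (z of ring3 in the frame of spindle_foot below 0.0095 m or distance between ring3 and ring1 below 0.0155 m or distance between ring3 and ring2 below 0.0155 m) and ((angle between ring1's own z axis and vertical below 0.2 rad and z of ring3 in the frame of ring1 above 0.008 m) or (angle between ring1's own z axis and vertical above 2.9 rad and z of ring3 in the frame of ring1 below -0.008 m)) and ((angle between ring2's own z axis and vertical below 0.2 rad and z of ring3 in the frame of ring2 above 0.008 m) or (angle between ring2's own z axis and vertical above 2.9 rad and z of ring3 in the frame of ring2 below -0.008 m)) and (z of ring4 in the frame of spindle_foot below 0.0095 m or distance between ring4 and ring1 below 0.0155 m or distance between ring4 and ring2 below 0.0155 m or distance between ring4 and ring3 below 0.0155 m) and ((angle between ring1's own z axis and vertical below 0.2 rad and z of ring4 in the frame of ring1 above 0.008 m) or (angle between ring1's own z axis and vertical above 2.9 rad and z of ring4 in the frame of ring1 below -0.008 m)) and ((angle between ring2's own z axis and vertical below 0.2 rad and z of ring4 in the frame of ring2 above 0.008 m) or (angle between ring2's own z axis and vertical above 2.9 rad and z of ring4 in the frame of ring2 below -0.008 m)) and ((angle between ring3's own z axis and vertical below 0.2 rad and z of ring4 in the frame of ring3 above 0.008 m) or (angle between ring3's own z axis and vertical above 2.9 rad and z of ring4 in the frame of ring3 below -0.008 m))), for 0.2 s.
3. the dish sits on the spindle's end, rim up (horizontal distance between dish and spindle_top below 0.007 m and angle between dish's own z axis and vertical below 0.12 rad and z of dish in the frame of spindle_top between -0.004 and 0.004 m), for 0.2 s.
At the end, for the whole second after the job is handed in: Rings on the spindle by width, widest lowest, flat, each resting (gap under 3 mm) on the foot or the ring below; dish rim up (0.12 rad), floor on the spindle end within 4 mm, 7 mm off axis at most; candle upright in it within 9 mm of its middle; cap inside the tray; all at rest (all of step 2 and all of step 3 and angle between candle's own z axis and vertical below 0.15 rad and horizontal distance between candle and dish below 0.009 m and z of candle in the frame of dish between 0 and 0.009 m and x of cap in the frame of tray between -0.085 and 0.085 m and y of cap in the frame of tray between -0.075 and 0.075 m and z of cap in the frame of tray below 0.05 m and linear speed of each of ring1, ring2, ring3, ring4, dish, candle, cap below 0.03 m/s); the robot touches nothing.
It fails at once if the wine glass is pushed more than 40 mm or tipped (distance of glass from where it was at the start of the episode above 0.04 m or angle between glass's own z axis and vertical above 0.5 rad).
It fails at once if another bystander is pushed more than 40 mm (distance of any of remote, matchbox, coasters, case from where it was at the start of the episode above 0.04 m).
Of ring1, ring2, ring3, ring4 only 3 to 4 are there at a start; the rules pass over those that are not, and their reading is None.
At some moment in a run one of ring1, ring2, ring3, ring4 may be knocked a few centimetres aside while the robot is not near it.
It also fails if it takes over 200 s, if anything falls off the work surface, if the arm or the gripper's body presses on something with over 40 N, if the wrist force passes 120 N, or if a joint passes its speed limit or range.

## Working session

There is one attempt and no reset: what is moved stays moved. The work goes in short steps, Python scripts to look and compute and a tool call to move; the robot and the scene stay as the last step left them, time stands still between calls to the robot, and variables do not carry over. Pictures are saved under pics/ and viewed, and the job is handed in when it is done.

Besides the shell and the picture viewer there is one more tool, called after "Call:" as name([rows], argument=value, ...), one row to a line, values as JSON. step_arm: Moves the arm, as the interface text tells. Its arguments: {"type":"object","properties":{"deltas":{"type":"array","items":{"type":"array","items":{"type":"number"}}},"hand":{"type":"number"},"newtons":{"type":"number"}},"required":["deltas"]}

```bash
ls -la; mkdir -p pics; python3 - <<'E'
from bench import env, imaging
import cv2
print(env.get_state(), env.tips_ahead)
for n in ["scene","top","wrist"]:
    d=imaging.get_image(n)
    cv2.imwrite(f"pics/{n}0.png",d["image"][:,:,::-1])
    print(n,d["intrinsics"],d["k1"],d["origin"],d["orientation"])
E
```

```text
total 12
drwxr-xr-x  3 agent agent 4096 Dec  7 14:05 .
drwxr-xr-x 23 root  root  4096 Dec  7 14:05 ..
drwxr-xr-x  2 agent agent 4096 Dec  7 14:05 pics
{'t': 0.0, 'qpos': array([-79.97434719,  36.05734692,   2.20058674,  86.99706681,
        -1.54688328,  57.08503543,  -1.14615138]), 'joint_velocities': array([-0.00035426, -0.05677368, -0.10438225,  0.01542562, -0.03053419,
       -0.02249101,  0.03778129]), 'joint_torque': array([ 6.53225616e-04, -5.63401866e+01,  1.22620817e+00, -1.93434423e+01,
        1.09514533e-02,  1.06044931e-02,  5.93302644e-06]), 'eef_pos': array([0.15480356, 0.63065291, 0.23840025]), 'ee_rot': array([-1.79890163e+02,  3.28358145e-04,  1.66205681e+02]), 'ft_force': array([-0.22473393, -0.62752527,  0.05813049]), 'ft_torque': array([ 0.00475634, -0.00026748, -0.05400607]), 'width': 0.9983802152375003} 0.008
scene [[445.00016735   0.         316.37972153]
 [  0.         445.00016735 195.64220097]
 [  0.           0.           1.        ]] -0.02292997554944952 [ 0.98824296 -0.68526234  0.59701915] [-120.11532977   -0.38931599   34.31073704]
top [[423.82305305   0.         321.1910557 ]
 [  0.         423.82305305 198.37105147]
 [  0.           0.           1.        ]] -0.06354003702940143 [0.33767382 0.00488795 1.01174304] [-169.96399368    1.13609788  -91.74069098]
wrist [[344.37281384   0.         325.67557333]
 [  0.         344.37281384 194.97810031]
 [  0.           0.           1.        ]] -0.004268581519310044 [0.07465897 0.65187832 0.37410642] [1.61094479e+02 1.05869249e-01 7.61541179e+01]
```

View pics/scene0.png

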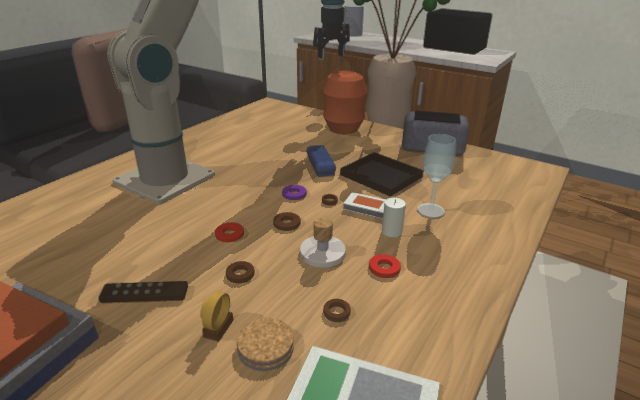

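View pics/top0.png

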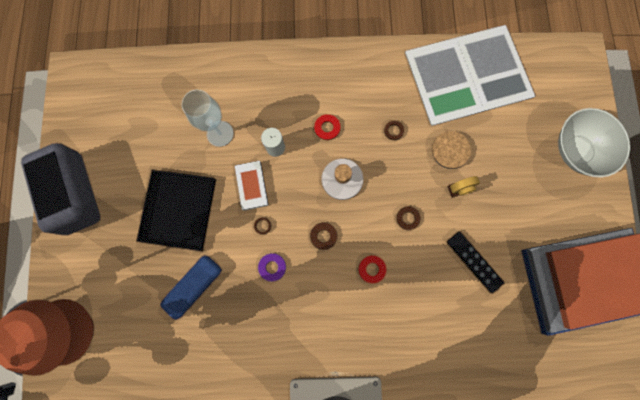

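View pics/wrist0.png

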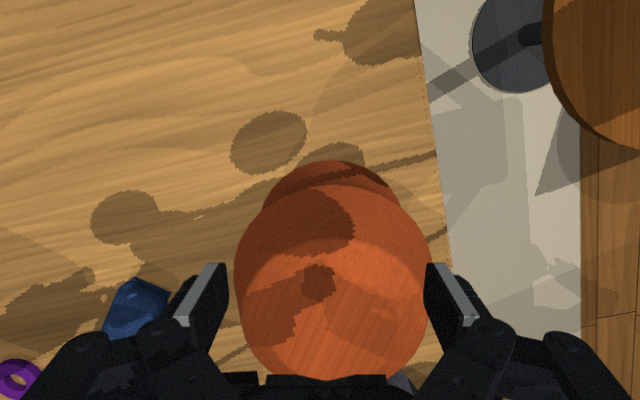

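```bash
cat > h.py <<'E'
import numpy as np, cv2
from scipy.spatial.transform import Rotation as Ro
from bench import env, imaging
def grab(n,save=None):
    d=imaging.get_image(n)
    d["R"]=Ro.from_euler('xyz',d["orientation"],degrees=True).as_matrix()
    if save: cv2.imwrite(f"pics/{save}.png",d["image"][:,:,::-1])
    return d
def proj(d,P):
    p=d["R"].T@(np.asarray(P,float)-d["origin"]); a=p[:2]/p[2]; a=a*(1+d["k1"]*(a@a))
    K=d["intrinsics"]; return np.array([K[0,0]*a[0]+K[0,2],K[1,1]*a[1]+K[1,2]])
def back(d,uv,z):
    K=d["intrinsics"]; a=np.array([(uv[0]-K[0,2])/K[0,0],(uv[1]-K[1,2])/K[1,1]]); s=a.copy()
    for _ in range(20): s=a/(1+d["k1"]*(s@s))
    r=d["R"]@np.array([s[0],s[1],1]); return d["origin"]+r*(z-d["origin"][2])/r[2]
def crop(d,box,k,name):
    x0,y0,x1,y1=box; im=d["image"][y0:y1,x0:x1,::-1]
    cv2.imwrite(f"pics/{name}.png",cv2.resize(im,None,fx=k,fy=k,interpolation=cv2.INTER_CUBIC))
def ringfit(d,uv,ztop=0.012,win=24):
    """dark pixels around uv -> outer contour on the plane -> circle"""
    u,v=map(int,uv); x0=max(u-win,0);y0=max(v-win,0)
    im=d["image"][y0:y0+2*win,x0:x0+2*win].astype(int)
    m=(im.sum(2)<190).astype(np.uint8)
    n,l,st,c=cv2.connectedComponentsWithStats(m)
    out=[]
    for i in range(1,n):
        if st[i,4]<60: continue
        cs,_=cv2.findContours((l==i).astype(np.uint8),cv2.RETR_EXTERNAL,cv2.CHAIN_APPROX_NONE)
        P=np.array([back(d,(p[0][0]+x0,p[0][1]+y0),ztop)[:2] for p in cs[0]])
        (cx,cy),r=cv2.minEnclosingCircle((P*1000).astype(np.float32))
        out.append((round(cx/1000,4),round(cy/1000,4),round(2*r,1),st[i,4]))
    return out
def to(target,yaw=None):
    """world target TCP -> tool-frame units"""
    s=env.get_state(); R=Ro.from_euler('xyz',s["ee_rot"],degrees=True).as_matrix()
    return np.round(R.T@(np.asarray(target)-s["eef_pos"])/0.04,3)
E
python3 - <<'E'
from h import *
d=grab("top"); np.save("pics/top.npy",d["image"])
crop(d,(220,90,500,300),2.85,"topc")
for uv in [(394,130),(408,217),(323,236),(262,226)]: print(uv,back(d,uv,.012).round(3),ringfit(d,uv))
for n,uv,z in [("foot",(342,179),.015),("cap",(343,173),.081),("candle",(272,134),.087),("tray",(177,210),.02),("holder",(464,188),.05)]: print(n,back(d,uv,z).round(4))
E
```

```text
(394, 130) [ 0.68  -0.165  0.012] [(0.6804, -0.1654, 49.3, np.int32(175))]
(408, 217) [ 0.463 -0.185  0.012] [(0.4627, -0.1857, 56.5, np.int32(291))]
(323, 236) [0.425 0.018 0.012] [(0.425, 0.0166, 63.6, np.int32(419))]
(262, 226) [0.453 0.162 0.012] [(0.4546, 0.1615, 39.5, np.int32(89))]
foot [ 0.5602 -0.0322  0.015 ]
cap [ 0.5593 -0.0325  0.081 ]
candle [0.6552 0.1262 0.087 ]
tray [0.4971 0.366  0.02  ]
holder [ 0.5216 -0.3126  0.05  ]
```

View pics/topc.png

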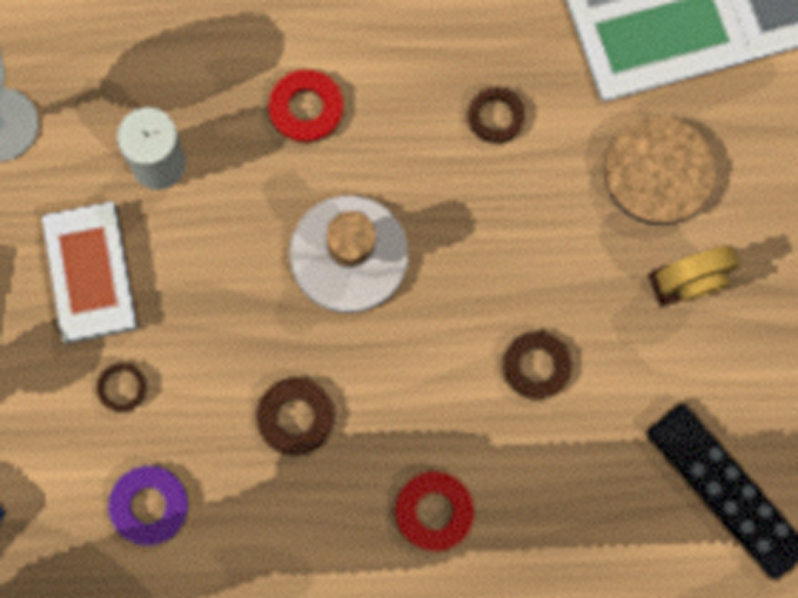

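Call:
step_arm([
  [0,0,0,-0.8],
  [0,0,0,-0.8],
  [0,0,0,-0.7],
  [0,0,0,0],
])

```text
t: 0.53
eef_pos: [0.155, 0.6311, 0.239]
ee_rot: [-180.0, -0.0, -179.9]
ft_force: [0.4, -0.1, -0.1]
width: 1.003
```

```bash
python3 - <<'E'
from h import *
print(env.get_state()["ee_rot"],to([.559,-.0325,.20]))
E
```

```text
[-1.79973082e+02 -2.27260341e-02 -1.79897625e+02] [-10.07  -16.607   0.98 ]
```

Call:
step_arm([
  [-0.5,-0.83,0.05,0],
  [-0.5,-0.83,0.05,0],
  [-0.5,-0.83,0.05,0],
  [-0.5,-0.83,0.05,0],
  [-0.5,-0.83,0.05,0],
  [-0.5,-0.83,0.05,0],
  [-0.5,-0.83,0.05,0],
  [-0.5,-0.83,0.05,0],
])

```text
t: 1.2
eef_pos: [0.3157, 0.364, 0.2234]
ee_rot: [180.0, 0.0, 179.9]
ft_force: [0.2, 0.6, -0.2]
width: 1.002
```

Call:
step_arm([
  [-0.5,-0.83,0.05,0],
  [-0.5,-0.83,0.05,0],
  [-0.5,-0.83,0.05,0],
  [-0.5,-0.83,0.05,0],
  [-0.5,-0.83,0.05,0],
  [-0.5,-0.83,0.05,0],
  [-0.5,-0.83,0.05,0],
  [-0.5,-0.83,0.05,0],
])

```text
t: 1.87
eef_pos: [0.4758, 0.0982, 0.2074]
ee_rot: [180.0, 0.0, 179.9]
ft_force: [0.4, 0.5, 0.1]
width: 0.997
```

```bash
python3 - <<'E'
from h import *
s=env.get_state();print(s["ee_rot"],s["qpos"],to([.559,-.0325,.20]))
E
```

```text
[1.79990713e+02 1.99591330e-02 1.79857014e+02] [-14.8162422   25.2947429   -0.22132252 114.63077567   0.14113695
  40.05303901  74.73267307] [-2.088 -3.264  0.184]
```

Call:
step_arm([
  [-0.5,-0.8,0.05,0],
  [-0.5,-0.8,0.05,0],
  [-0.5,-0.8,0.05,0],
  [-0.4,-0.6,0,0],
  [-0.19,-0.26,0.03,0],
  [0,0,0,0],
  [0,0,0,0],
])

```text
t: 2.45
eef_pos: [0.5581, -0.0298, 0.1997]
ee_rot: [180.0, -0.1, 179.9]
ft_force: [-0.4, 0.9, -0.1]
width: 1.001
```

```bash
python3 - <<'E'
from h import *
d=grab("wrist","w1")
print(env.get_state()["eef_pos"],d["origin"],d["orientation"])
for n,P in [("captop",[.559,-.0325,.081]),("foot",[.56,-.032,.015]),("tcp0",[*env.get_state()["eef_pos"][:2],.081])]: print(n,proj(d,P))
E
```

```text
[ 0.55772264 -0.02861562  0.19981609] [ 0.47562097 -0.02876648  0.33543419] [ 1.61169816e+02 -3.26260360e-02  8.98508926e+01]
captop [320.96601871 190.86696048]
foot [322.34528902 170.43798721]
tcp0 [325.95851503 189.28986205]
```

View pics/w1.png

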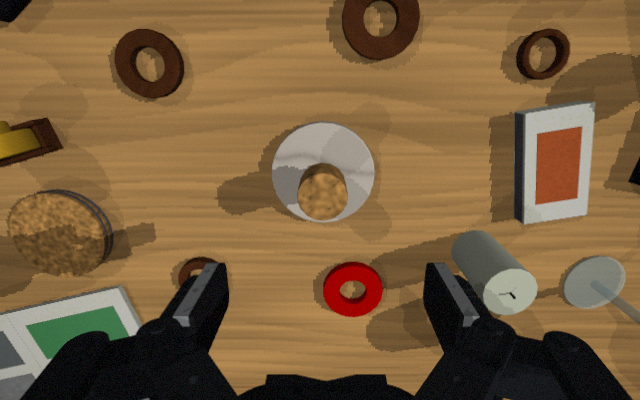

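```bash
cat >> h.py <<'E'
def blob(d,mask,uv,z,win):
    u,v=map(int,uv); x0=max(u-win,0);y0=max(v-win,0)
    m=mask[y0:v+win,x0:u+win].astype(np.uint8)
    n,l,st,c=cv2.connectedComponentsWithStats(m); i=1+np.argmax(st[1:,4])
    cs,_=cv2.findContours((l==i).astype(np.uint8),cv2.RETR_EXTERNAL,cv2.CHAIN_APPROX_NONE)
    h=cv2.convexHull(max(cs,key=len))[:,0]
    P=np.array([back(d,(p[0]+x0,p[1]+y0),z)[:2] for p in h])
    (cx,cy),r=cv2.minEnclosingCircle((P*1000).astype(np.float32))
    A=np.c_[2*P,np.ones(len(P))]; s=np.linalg.lstsq(A,(P**2).sum(1),rcond=None)[0]
    return dict(enc=(round(cx/1000,4),round(cy/1000,4),round(2*r,1)),lsq=(s[:2].round(4),round(2000*np.sqrt(s[2]+s[0]**2+s[1]**2),1)),area=st[i,4],bbox=st[i,:4]+[x0,y0,0,0])
def white(d):
    a=d["image"].astype(int); return (a.min(2)>95)&(a.max(2)-a.min(2)<40)
def dark(d):
    a=d["image"].astype(int); return a.sum(2)<190
E
python3 - <<'E'
from h import *
d=grab("wrist");print("w foot",blob(d,white(d),(323,172),.015,65))
print("ring1",blob(d,dark(d),(381,22),.012,48)); print("ring2",blob(d,dark(d),(149,63),.012,48)); print("ring4",blob(d,dark(d),(543,54),.012,40))
t=grab("top");print("t foot",blob(t,white(t),(342,179),.015,30))
E
```

```text
w foot {'enc': (0.5636, -0.0316, 100.1), 'lsq': (array([ 0.5638, -0.0316]), np.float64(99.2)), 'area': np.int32(5730), 'bbox': array([270, 123, 103, 100])}
ring1 {'enc': (0.4287, 0.0175, 66.3), 'lsq': (array([0.4283, 0.0174]), np.float64(65.7)), 'area': np.int32(3090), 'bbox': array([340,   0,  79,  62])}
ring2 {'enc': (0.4636, -0.184, 60.9), 'lsq': (array([ 0.464 , -0.1841]), np.float64(59.2)), 'area': np.int32(3068), 'bbox': array([113,  29,  70,  70])}
ring4 {'enc': (0.4574, 0.1606, 46.4), 'lsq': (array([0.4571, 0.1604]), np.float64(44.8)), 'area': np.int32(1489), 'bbox': array([514,  30,  54,  52])}
t foot {'enc': (0.5561, -0.0316, 194.9), 'lsq': (array([ 0.5398, -0.0466]), np.float64(170.0)), 'area': np.int32(2306), 'bbox': array([312, 154,  60,  55])}
```

```bash
python3 - <<'E'
from h import *
d=grab("scene","s1")
print("s foot",blob(d,white(d),(322,252),.015,30))
print("s r1",blob(d,dark(d),(287,221),.012,20),"r2",blob(d,dark(d),(240,271),.012,22))
t=grab("top","t1");a=t["image"].astype(int);m=(a.min(2)>110)&(a.max(2)-a.min(2)<40)
print("t foot",blob(t,m,(342,179),.015,27))
crop(d,(200,180,440,340),3.3,"s1c")
E
```

```text
s foot {'enc': (0.5681, -0.0408, 112.9), 'lsq': (array([ 0.5684, -0.0407]), np.float64(107.1)), 'area': np.int32(1045), 'bbox': array([300, 236,  46,  32])}
s r1 {'enc': (0.4348, 0.0101, 74.6), 'lsq': (array([0.433 , 0.0083]), np.float64(69.5)), 'area': np.int32(251), 'bbox': array([274, 213,  26,  18])} r2 {'enc': (0.4693, -0.192, 66.2), 'lsq': (array([ 0.469 , -0.1928]), np.float64(60.5)), 'area': np.int32(408), 'bbox': array([226, 262,  28,  21])}
t foot {'enc': (0.609, 0.0036, 61.1), 'lsq': (array([0.6095, 0.0027]), np.float64(59.0)), 'area': np.int32(174), 'bbox': array([316, 152,  21,  17])}
```

View pics/s1c.png

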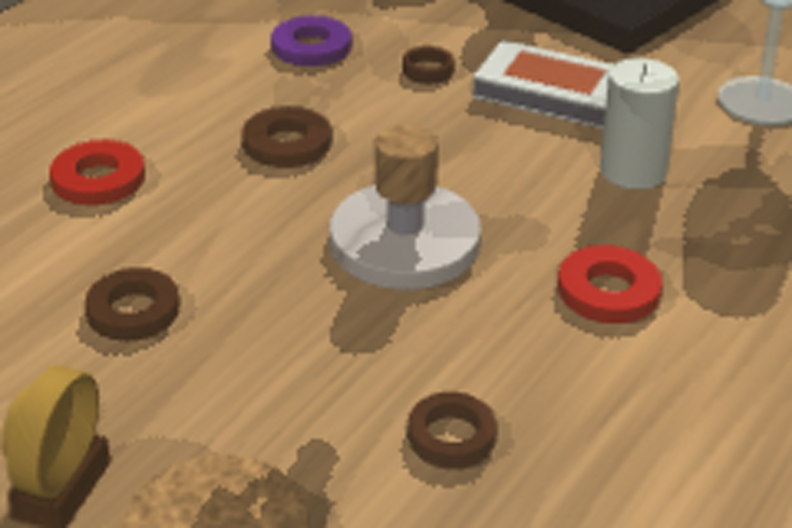

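View pics/t1.png

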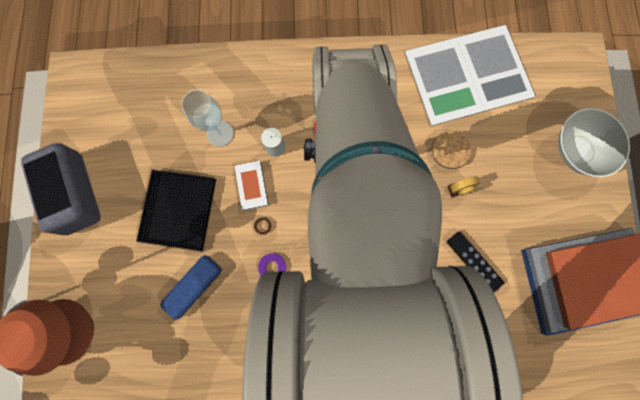

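```bash
python3 - <<'E'
from h import *
d=grab("scene")
print(back(d,(322.9,248.8),.015), proj(d,[.5637,-.0316,.015]),proj(d,[.5602,-.0322,.015]))
t=grab("top")
# top rim edges of foot from initial picture: 
import numpy as np
t["image"]=np.load("pics/top.npy");a=t["image"].astype(int)
m=((a.max(2)-a.min(2)<45)&(a.min(2)>70))
print(blob(t,m,(342,179),.015,24))
print(to([.562,-.0316,.06]))
E
```

```text
[ 0.56659244 -0.03536279  0.015     ] [322.74899601 247.47992985] [321.25576455 247.06282022]
{'enc': (0.5618, -0.0325, 104.1), 'lsq': (array([ 0.5614, -0.0326]), np.float64(101.9)), 'area': np.int32(1123), 'bbox': array([321, 158,  43,  42])}
[-0.091 -0.062  3.507]
```

Call:
step_arm([
  [-0.12,-0.07,0,0],
  [0,0,0.9,0],
  [0,0,0.9,0],
  [0,0,0.9,0],
  [0,0,0.6,0],
  [0,0,0.3,0],
  [0,0,0,0],
  [0,0,0,0],
])

```text
t: 3.47
eef_pos: [0.5639, -0.0332, 0.0563]
ee_rot: [-180.0, 0.0, 180.0]
ft_force: [0.6, 0.0, -0.2]
width: 1.0
```

Call:
step_arm([
  [0,0,0,0],
  [0,0,0,0],
  [0,0,0,0],
  [0,0,0,0],
  [0,0,0,0],
  [0,0,0,0],
], hand=36, newtons=30)

```text
t: 3.97
eef_pos: [0.5643, -0.0331, 0.0575]
ee_rot: [-180.0, 0.1, -180.0]
ft_force: [-0.9, -1.3, 6.1]
width: 0.462
```

```bash
python3 - <<'E'
from h import *
d=grab("wrist","w2");grab("scene","s2"); s=env.get_state();print(s["eef_pos"],s["width"]*85.4,env.tips_ahead,s["ft_force"])
E
```

```text
[ 0.56427186 -0.03313476  0.05748164] 39.86033474103393 0.008 [-0.11189919  0.02490332  5.533297  ]
```

View pics/w2.png

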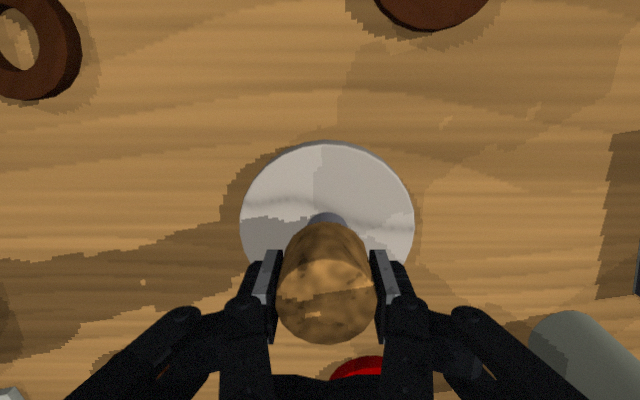

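Call:
step_arm([
  [0,0,-0.5,0],
  [0,0,-1,0],
  [0,0,-1,0],
  [0.15,0.9,-0.2,0],
  [0.15,0.95,0,0],
  [0.15,0.95,0,0],
  [0.15,0.95,0,0],
  [0.15,0.95,0,0],
])

```text
t: 4.73
eef_pos: [0.533, 0.1565, 0.1649]
ee_rot: [180.0, 0.1, 180.0]
ft_force: [-0.0, 0.0, -1.0]
width: 0.461
```

Call:
step_arm([
  [0.2,0.95,0,0],
  [0.2,0.95,0,0],
  [0.2,0.95,0,0],
  [0.2,0.95,0,0],
  [0.1,0.6,0,0],
  [0,0.2,0,0],
  [0,0,0,0],
])

```text
t: 5.32
eef_pos: [0.4963, 0.3423, 0.1644]
ee_rot: [179.9, 0.0, -179.7]
ft_force: [0.3, 0.1, -1.2]
width: 0.465
```

```bash
python3 - <<'E'
from h import *
d=grab("wrist","w3");d=grab("top","t3"); s=env.get_state();print(s["eef_pos"],s["width"]*85.4,to([.497,.34,.02]))
E
```

```text
[0.49778579 0.33732389 0.16414926] 39.720787857649 [0.02  0.072 3.604]
```

View pics/w3.png

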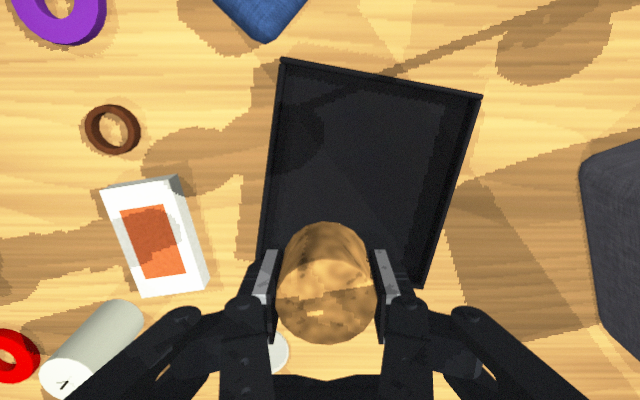

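View pics/t3.png

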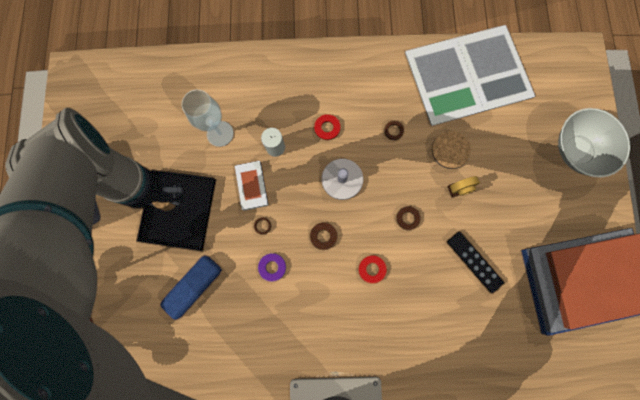

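```bash
python3 - <<'E'
from h import *
t=grab("top");w=grab("wrist")
print(proj(t,[.4978,.337,.007]),proj(w,[.4978,.337,.007]),[proj(w,[.4978+a,.337+b,.007]).round() for a,b in [(.02,0),(-.02,0),(0,.02),(0,-.02)]])
E
```

```text
[190.59389928 210.1406531 ] [325.63230496 175.68363612] [array([326., 197.]), array([326., 153.]), array([348., 176.]), array([303., 176.])]
```

Call:
step_arm([
  [0,0.4,0.4,0],
  [0,0.1,0.9,0],
  [0,0,0.9,0],
  [0,0,0.8,0],
  [0,0,0.3,0],
  [0,0,0.2,0],
  [0,0,0,0],
])

```text
t: 6.1
eef_pos: [0.4976, 0.3573, 0.0233]
ee_rot: [-179.9, -0.1, 179.9]
ft_force: [-0.1, -0.1, 0.4]
width: 0.462
```

Call:
step_arm([
  [0,0,0,0],
  [0,0,0,0],
  [0,0,0,0],
], hand=56)

```text
t: 6.35
eef_pos: [0.4986, 0.3596, 0.0261]
ee_rot: [179.9, 0.2, 180.0]
ft_force: [-0.0, 0.0, -0.9]
width: 0.654
```

```bash
python3 - <<'E'
from h import *
d=grab("wrist","w4"); s=env.get_state();print(s["eef_pos"],s["width"]*85.4,s["ft_force"])
E
```

```text
[0.49839146 0.35956992 0.02582782] 56.12644431114528 [ 0.41899937  0.03376476 -0.05961585]
```

View pics/w4.png

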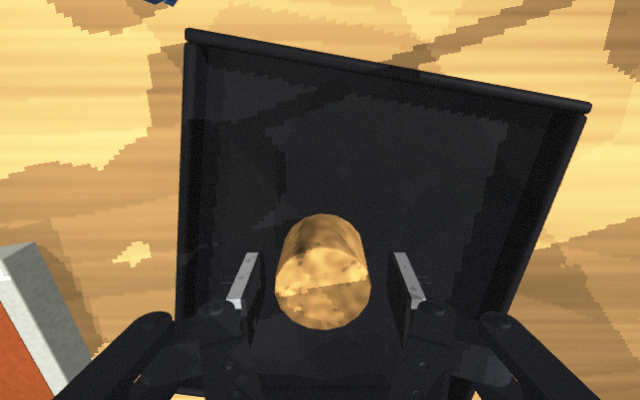

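Call:
step_arm([
  [0,0,-1,0],
  [0,0,-1,0],
  [0,-0.4,-0.9,0],
  [0.2,-0.7,-0.7,0],
  [0.2,-0.8,-0.5,0],
  [0.2,-0.9,-0.25,0],
  [0.2,-0.95,0,0],
  [0.2,-0.95,0,0],
], hand=85)

```text
t: 7.07
eef_pos: [0.4576, 0.1699, 0.2001]
ee_rot: [179.9, 0.2, -179.9]
ft_force: [1.2, -1.0, -0.1]
width: 0.996
```

Call:
step_arm([
  [0.2,-0.95,0,0],
  [0.2,-0.95,0,0],
  [0.2,-0.95,0,0],
  [0.15,-0.75,0,0],
  [0,-0.3,0,0],
  [0,0,0,0],
  [0,0,0,0],
])

```text
t: 7.65
eef_pos: [0.4279, 0.0146, 0.1989]
ee_rot: [180.0, 0.1, 179.9]
ft_force: [0.7, 1.5, -0.6]
width: 0.995
```

```bash
python3 - <<'E'
from h import *
d=grab("wrist","w5"); s=env.get_state();print(s["eef_pos"],s["width"]*85.4)
uv=proj(d,[.4285,.0174,.012]);print(uv)
print("ring1",blob(d,dark(d),uv,.012,60)); print("ring2",blob(d,dark(d),proj(d,[.464,-.184,.012]),.012,48)); print("ring4",blob(d,dark(d),proj(d,[.457,.16,.012]),.012,40))
E
```

```text
[0.42798851 0.01565058 0.19875877] 85.20463219501889
[327.56190658 167.90117282]
ring1 {'enc': (0.4268, 0.0175, 66.3), 'lsq': (array([0.4268, 0.0177]), np.float64(65.7)), 'area': np.int32(2961), 'bbox': array([294, 132,  69,  67])}
ring2 {'enc': (0.4627, -0.1834, 63.4), 'lsq': (array([ 0.4626, -0.1835]), np.float64(61.0)), 'area': np.int32(2256), 'bbox': array([ 95, 174,  63,  56])}
ring4 {'enc': (0.4552, 0.1611, 46.3), 'lsq': (array([0.4549, 0.1611]), np.float64(43.8)), 'area': np.int32(983), 'bbox': array([451, 173,  45,  42])}
```

View pics/w5.png

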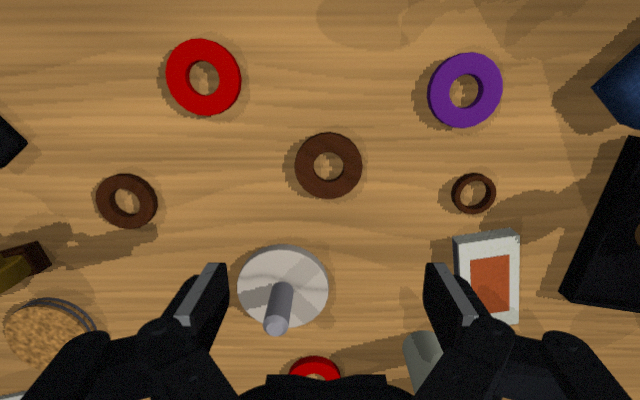

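```bash
python3 - <<'E'
from h import *
d=grab("wrist"); p=env.get_state()["eef_pos"]
for a in [-.03,-.02,-.01,0,.008]:
    print(a,[proj(d,p+[sx,sy,-a]).round() for sy in(-.0427,.0427) for sx in (-.011,.011)])
crop(d,(150,240,500,360),2.28,"w5c")
E
```

```text
-0.03 [array([205., 289.]), array([212., 338.]), array([444., 289.]), array([437., 338.])]
-0.02 [array([214., 274.]), array([220., 321.]), array([435., 273.]), array([430., 321.])]
-0.01 [array([221., 260.]), array([226., 305.]), array([428., 260.]), array([423., 305.])]
0 [array([228., 249.]), array([232., 292.]), array([422., 249.]), array([417., 292.])]
0.008 [array([232., 241.]), array([237., 282.]), array([417., 241.]), array([413., 282.])]
```

View pics/w5c.png

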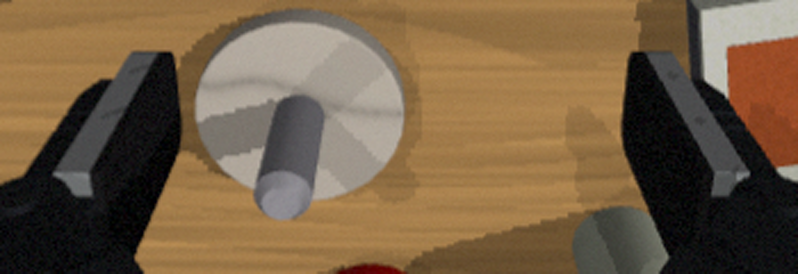

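Call:
step_arm([
  [0.02,0.05,0.8,0],
  [0,0,1,0],
  [0,0,1,0],
  [0,0,0.9,0],
  [0,0,0.6,0],
  [0,0,0.3,0],
  [0,0,0.2,0],
  [0,0,0,0],
])

```text
t: 8.42
eef_pos: [0.4227, 0.0123, 0.0404]
ee_rot: [-179.1, -0.8, -179.8]
ft_force: [1.1, 0.1, 0.9]
width: 0.998
```

```bash
python3 - <<'E'
from h import *
d=grab("wrist","w6"); s=env.get_state();print(s["eef_pos"],s["width"]*85.4,s["ft_force"])
E
```

```text
[0.42286168 0.01219186 0.04111572] 85.23039558992357 [-0.38306986 -0.0857083   0.07181995]
```

View pics/w6.png

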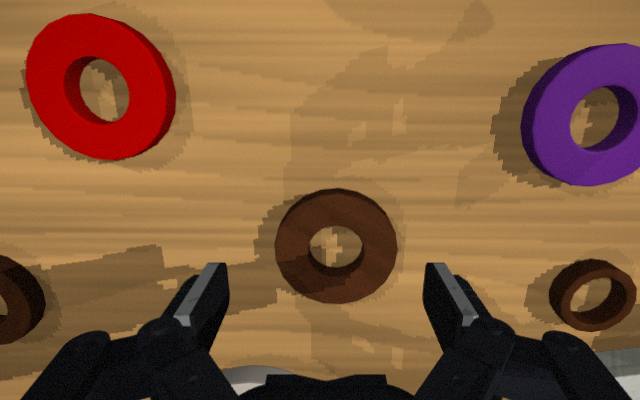

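```bash
python3 - <<'E'
from h import *
s=env.get_state();print(s["qpos"].round(1),s["ee_rot"])
E
```

```text
[  1.8  41.  -11.5 129.7  38.   13.6  45.9] [-179.10350062   -0.78098119 -179.82993503]
```

Call:
step_arm([
  [-0.1,0.13,0,0],
  [0,0,0,0],
  [0,0,0.1,0],
  [0,0,0.1,0],
  [0,0,0.1,0],
  [0,0,0,0],
])

```text
t: 8.97
eef_pos: [0.4273, 0.0163, 0.0299]
ee_rot: [-179.0, -0.7, -179.9]
ft_force: [0.8, 0.5, -0.1]
width: 0.996
```

```bash
python3 - <<'E'
from h import *
s=env.get_state();print(s["qpos"].round(1),s["ee_rot"],s["eef_pos"])
E
```

```text
[  2.4  42.7 -13.3 129.3  46.1  13.7  37.3] [-179.01641602   -0.65344309 -179.94796833] [0.4273033  0.0163178  0.02986847]
```

Call:
step_arm([
  [0,0.03,0.1,0],
  [0,0,0.1,0],
  [0,0,0.1,0],
  [0,0,0.1,0],
  [0,0,0.1,0],
  [0,0,0.1,0],
  [0,0,0,0],
  [0,0,0,0],
])

```text
t: 9.63
eef_pos: [0.4269, 0.0168, 0.006]
ee_rot: [-179.0, -0.7, -180.0]
ft_force: [-0.5, 0.4, -0.5]
width: 0.995
```

```bash
python3 - <<'E'
from h import *
d=grab("wrist","w7")
s=env.get_state();print(s["qpos"].round(1),s["ee_rot"],s["eef_pos"],s["ft_force"])
E
```

```text
[  4.   46.1 -15.7 129.5  62.7  13.7  20.8] [-179.00370119   -0.65402784 -179.9783891 ] [0.42695447 0.01675729 0.00609546] [-0.1928149   0.34326877  0.61458428]
```

View pics/w7.png

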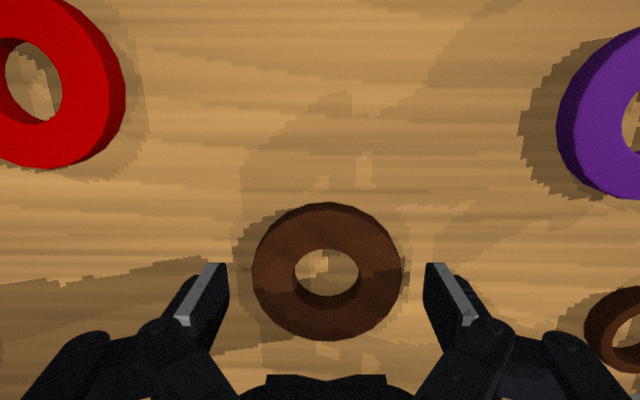

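Call:
step_arm([
  [0,0.02,0.08,0],
  [0,0,0,0],
  [0,0,0,0],
])

```text
t: 9.93
eef_pos: [0.4267, 0.0174, 0.0027]
ee_rot: [-179.0, -0.7, -180.0]
ft_force: [-0.2, 0.1, 0.4]
width: 0.994
```

Call:
step_arm([
  [0,0,0,0],
  [0,0,0,0],
  [0,0,0,0],
  [0,0,0,0],
  [0,0,0,0],
], hand=60, newtons=40)

```text
t: 10.35
eef_pos: [0.4267, 0.0173, 0.0033]
ee_rot: [-179.0, -0.6, 180.0]
ft_force: [-1.7, -0.2, 11.0]
width: 0.756
```

```bash
python3 - <<'E'
from h import *
d=grab("wrist","w8")
s=env.get_state();print(s["width"]*85.4,s["eef_pos"],s["ft_force"])
E
```

```text
64.51023781844873 [0.42666541 0.01726335 0.00330888] [-1.04336847  0.33428108 10.75933454]
```

View pics/w8.png

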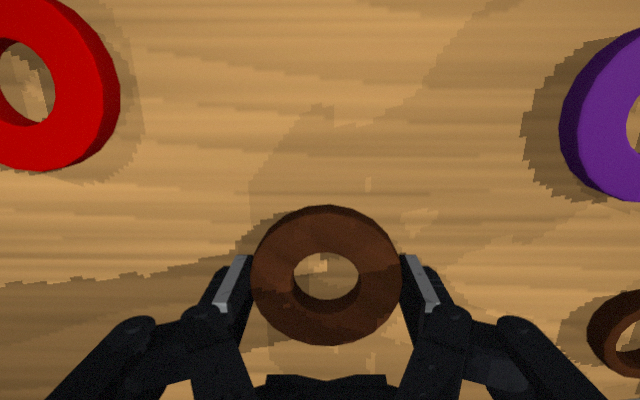

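Call:
step_arm([
  [0,0,-0.4,0],
  [0,0,-0.6,0],
  [0,0,-0.8,0],
  [0,0,-0.9,0],
  [0,0,-0.9,0],
  [-0.4,-0.1,0,0],
  [-0.6,-0.2,0,0],
  [0,0,0,0],
])

```text
t: 11.07
eef_pos: [0.473, 0.0062, 0.1472]
ee_rot: [-179.0, -0.4, 179.8]
ft_force: [1.1, 0.1, -1.3]
width: 0.75
```

```bash
python3 - <<'E'
from h import *
d=grab("wrist","w9")
s=env.get_state();print(s["width"]*85.4,s["eef_pos"],s["ee_rot"],s["qpos"].round(),to([.5637,-.0316,.14]))
E
```

```text
64.15777647885815 [0.47026604 0.00684011 0.14647605] [-179.04206445   -0.56427607  179.82267882] [ 23.  36. -42. 119.  38.  40.  46.] [-2.34  -0.951  0.155]
```

View pics/w9.png

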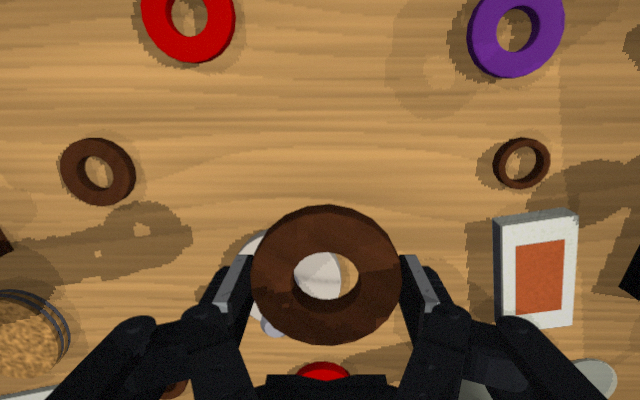

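Call:
step_arm([
  [-0.7,-0.3,0,0],
  [-0.7,-0.3,0,0],
  [-0.6,-0.25,0,0],
  [-0.34,-0.1,0.15,0],
  [0,0,0,0],
  [0,0,0,0],
])

```text
t: 11.62
eef_pos: [0.5603, -0.03, 0.1387]
ee_rot: [-179.0, -0.9, -180.0]
ft_force: [-0.1, -0.2, -1.1]
width: 0.756
```

```bash
python3 - <<'E'
from h import *
d=grab("wrist","w10");grab("scene","s10")
s=env.get_state();print(s["width"]*85.4,s["eef_pos"],s["ee_rot"],s["qpos"].round(),to([.5637,-.0316,.14]))
print(proj(d,[.5637,-.0316,.075]),proj(d,[.5637,-.0316,.015]),proj(d,s["eef_pos"]+[0,0,.003]))
E
```

```text
64.36002956390121 [ 0.55990574 -0.02941301  0.13933442] [-179.02885556   -0.83877454 -179.89591092] [ 25.  42. -41. 105.  38.  48.  54.] [-0.095 -0.055 -0.017]
[323.35064908 223.12624716] [325.11076982 193.90098118] [324.72848403 274.42628037]
```

View pics/w10.png

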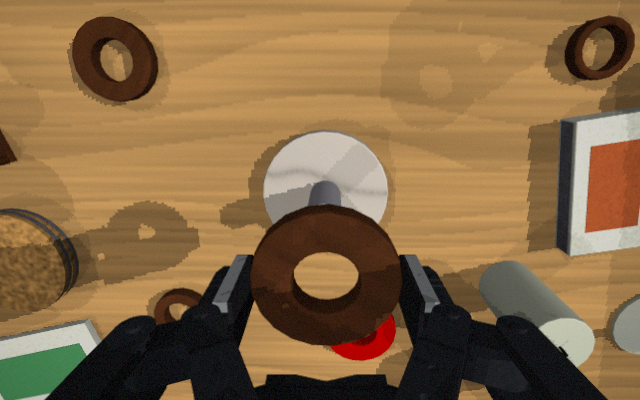

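View pics/s10.png

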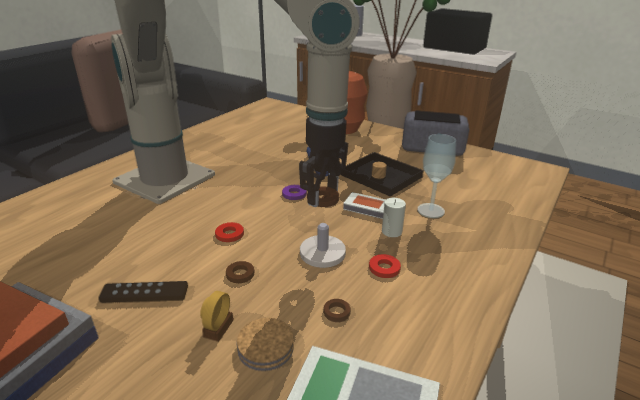

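```bash
python3 - <<'E'
from h import *
d=grab("wrist")
m=white(d).astype(np.uint8)
col=np.where(m[100:200,320:331].any(1))[0]+100
row=np.where(m[190,240:400])[0]+240
print("first white row",[np.where(m[100:240,c])[0][0]+100 for c in (318,322,325,328,332)],"row190",row.min(),row.max())
for x in (.560,.562,.5637,.565): print(x,proj(d,[x-.05,-.0316,.015]),[proj(d,[x,-.0316+s,.015]) for s in(-.05,.05)])
a=d["image"][190:212,300:350].astype(int); print(a[8].sum(1))
for x in (.560,.5637): print(proj(d,[x-.008,-.0316,.075]),proj(d,[x-.012,-.0316,.07]))
crop(d,(250,120,400,300),3.3,"w10c")
E
```

```text
first white row [np.int64(131), np.int64(131), np.int64(130), np.int64(130), np.int64(131)] row190 263 386
0.56 [324.46469729 125.83839606] [array([261.68048694, 189.23761294]), array([387.60578124, 190.02085628])]
0.562 [324.46442478 128.53606353] [array([261.82187247, 191.63296411]), array([387.46225941, 192.42848087])]
0.5637 [324.46419466 130.81900401] [array([261.94157025, 193.66053238]), array([387.3407568 , 194.46638744])]
0.565 [324.46401962 132.55856939] [array([262.03280782, 195.20579612]), array([387.24814587, 196.01949909])]
[393 406 395 399 394 394 403 396 341 236 220 219 213 222 220 226 215 232
 214 234 240 246 260 266 276 274 280 281 285 294 304 304 308 311 320 317
 313 322 318 331 440 497 505 501 502 507 500 503 554 563]
[322.47177371 205.8495557 ] [322.66741109 197.19344383]
[322.48185572 211.42523222] [322.67629242 202.72505858]
```

View pics/w10c.png

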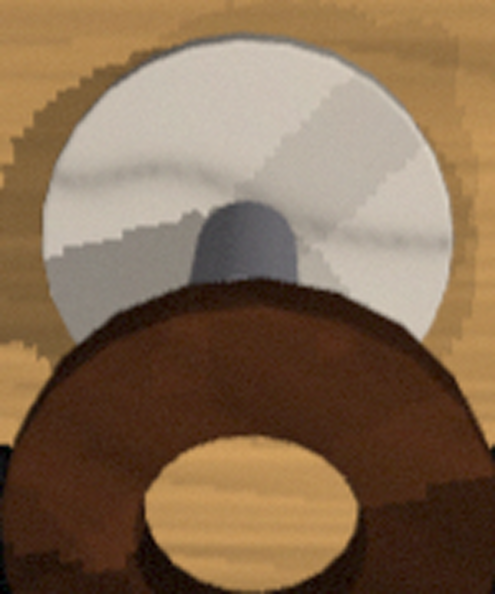

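Call:
step_arm([
  [-0.085,-0.045,0.5,0],
  [0,0,0.5,0],
  [0,0,0.35,0],
  [0,0,0,0],
  [0,0,0,0],
])

```text
t: 12.18
eef_pos: [0.5635, -0.0325, 0.0856]
ee_rot: [-179.0, -0.8, -179.9]
ft_force: [-0.7, -0.4, -0.1]
width: 0.76
```

```bash
python3 - <<'E'
from h import *
d=grab("wrist","w11");e=grab("scene")
s=env.get_state();print(s["ft_force"],s["eef_pos"],s["ee_rot"],s["qpos"].round(),to([.5635,-.0315,.085]))
im=np.vstack([cv2.resize(d["image"][190:360,200:450],None,fx=2,fy=2),cv2.resize(e["image"][170:270,260:385],None,fx=4,fy=4)[:, :500][:250]])
cv2.imwrite("pics/w11c.png",im[:,:,::-1])
E
```

```text
[ 0.77549643  0.25801375 -0.87936421] [ 0.56488577 -0.03245584  0.0867418 ] [-179.03085512   -0.61875478 -179.95240483] [ 23.  46. -38. 107.  42.  43.  51.] [0.034 0.025 0.044]
```

View pics/w11c.png

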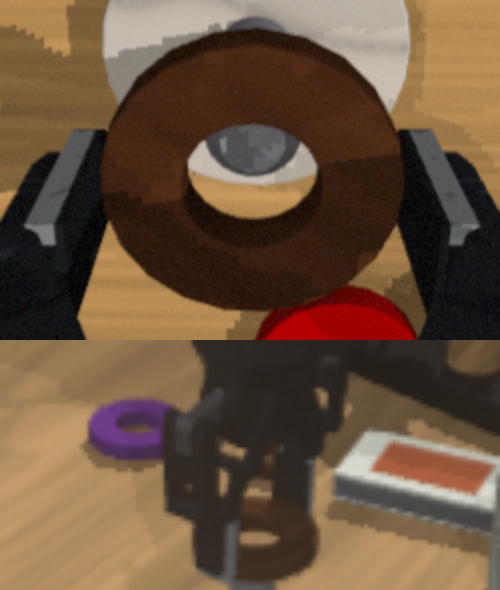

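Call:
step_arm([
  [0.03,0.02,0.2,0],
  [0,0,0.2,0],
  [0,0,0.2,0],
  [0,0,0,0],
])

```text
t: 12.62
eef_pos: [0.5619, -0.033, 0.06]
ee_rot: [-179.0, -0.9, -180.0]
ft_force: [-0.2, 0.1, -0.6]
width: 0.756
```

Call:
step_arm([
  [-0.03,0.03,0.25,0],
  [0,0,0.3,0],
  [0,0,0.25,0],
  [0,0,0.15,0],
  [0,0,0,0],
])

```text
t: 13.03
eef_pos: [0.5625, -0.0323, 0.0217]
ee_rot: [-179.0, -0.9, -180.0]
ft_force: [0.4, -0.2, -0.6]
width: 0.755
```

Release, then look.

Call:
step_arm([
  [0,0,0,0],
  [0,0,0,0],
  [0,0,0,0],
  [0,0,0,0],
], hand=85)

```text
t: 13.37
eef_pos: [0.5643, -0.0321, 0.0241]
ee_rot: [-179.0, -0.6, 180.0]
ft_force: [0.2, -0.5, -0.3]
width: 0.996
```

Call:
step_arm([
  [0,0,-0.4,0],
  [0,0,-0.9,0],
  [0,0,-0.9,0],
  [0,0,-0.9,0],
  [0,0,-0.9,0],
  [0,0,-0.5,0],
  [0,0,0,0],
])

```text
t: 13.95
eef_pos: [0.569, -0.0282, 0.2089]
ee_rot: [-179.0, -0.1, 180.0]
ft_force: [-0.0, 0.8, -0.1]
width: 0.994
```

```bash
python3 - <<'E'
from h import *
d=grab("wrist","w12")
s=env.get_state();print(s["ft_force"],s["eef_pos"],s["ee_rot"],s["qpos"].round())
print("ring1",proj(d,[.5637,-.0316,.027]),blob(d,dark(d),proj(d,[.5637,-.0316,.027]),.027,50))
print("ring2",blob(d,dark(d),proj(d,[.463,-.184,.012]),.012,48))
E
```

```text
[ 0.02560987 -0.42258743 -0.33214559] [ 0.56759098 -0.02878422  0.2063896 ] [-178.99191529   -0.36927643  179.98697204] [ 27.  38. -45. 101.  33.  55.  59.]
ring1 [324.39132906 164.03940691] {'enc': (0.5633, -0.0313, 65.5), 'lsq': (array([ 0.5632, -0.0312]), np.float64(65.0)), 'area': np.int32(2663), 'bbox': array([291, 129,  69,  68])}
ring2 {'enc': (0.4638, -0.184, 60.9), 'lsq': (array([ 0.4642, -0.1841]), np.float64(59.1)), 'area': np.int32(2901), 'bbox': array([122,  17,  68,  69])}
```

View pics/w12.png

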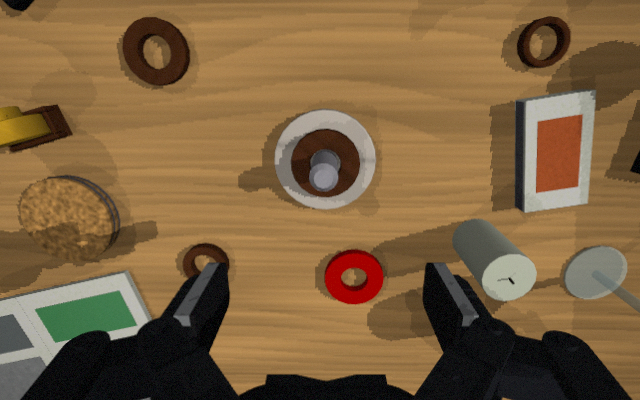

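Call:
step_arm([
  [0.5,-0.75,0,0],
  [0.5,-0.75,0,0],
  [0.5,-0.75,0,0],
  [0.5,-0.75,0.1,0],
  [0.4,-0.6,0.1,0],
  [0.2,-0.3,0,0],
  [0,0,0,0],
  [0,0,0,0],
])

```text
t: 14.67
eef_pos: [0.461, -0.1857, 0.1987]
ee_rot: [-179.1, -0.8, 179.9]
ft_force: [0.7, 0.5, 0.6]
width: 0.995
```

```bash
python3 - <<'E'
from h import *
d=grab("wrist","w13")
s=env.get_state();print(s["eef_pos"],s["ee_rot"],s["qpos"].round())
r=blob(d,dark(d),proj(d,[.463,-.184,.012]),.012,60);print(r);print(to([*r["enc"][:2],.005]))
E
```

```text
[ 0.46195912 -0.18455106  0.19901388] [-179.08175912   -0.70864557 -179.9959877 ] [ 49.  34. -47. 112.  34.  49.  74.]
{'enc': (0.4632, -0.1864, 58.7), 'lsq': (array([ 0.4631, -0.186 ]), np.float64(57.6)), 'area': np.int32(2114), 'bbox': array([298, 143,  60,  58])}
[-0.091  0.031  4.85 ]
```

View pics/w13.png

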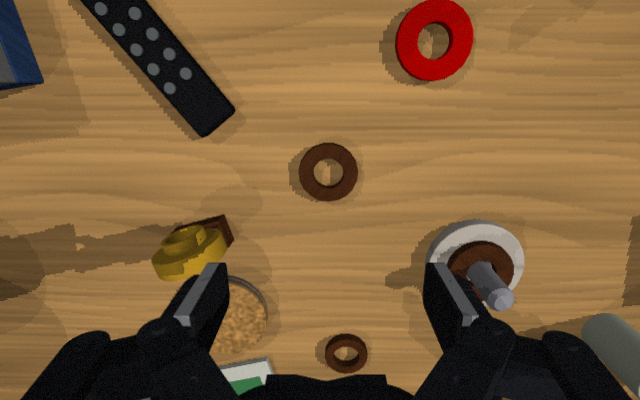

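Call:
step_arm([
  [-0.09,0.03,0.9,0],
  [0,0,1,0],
  [0,0,1,0],
  [0,0,0.9,0],
  [0,0,0.6,0],
  [0,0,0,0],
  [0,0,0,0],
])

```text
t: 15.3
eef_pos: [0.4636, -0.1849, 0.0228]
ee_rot: [-179.1, -0.8, -179.8]
ft_force: [1.1, 0.3, 0.4]
width: 0.998
```

```bash
python3 - <<'E'
from h import *
d=grab("wrist","w14")
s=env.get_state();print(s["eef_pos"],s["ee_rot"],s["qpos"].round())
r=blob(d,dark(d),(327,250),.012,70);print(r);print(to([*r["enc"][:2],.006]))
E
```

```text
[ 0.46461998 -0.18539797  0.02403996] [-179.06668001   -0.64104081 -179.86188301] [ 37.  48. -30. 118.  54.  29.  56.]
{'enc': (0.4622, -0.1866, 60.7), 'lsq': (array([ 0.4625, -0.1859]), np.float64(58.7)), 'area': np.int32(8633), 'bbox': array([263, 198, 120, 113])}
[ 0.056 -0.023  0.452]
```

View pics/w14.png

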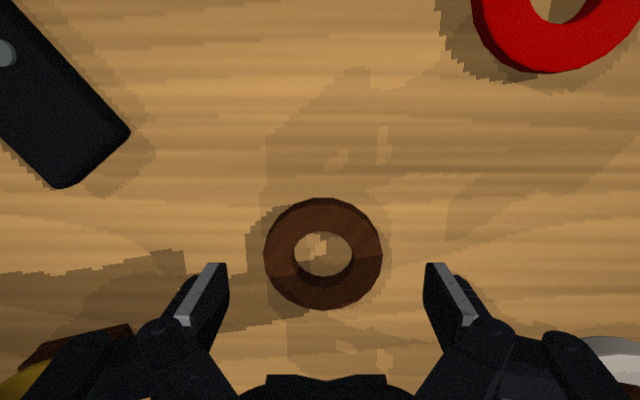

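Call:
step_arm([
  [0.04,-0.03,0.25,0],
  [0,0,0.2,0],
  [0,0,0,0],
  [0,0,0,0],
])

```text
t: 15.68
eef_pos: [0.4622, -0.1885, 0.0064]
ee_rot: [-179.0, -0.6, -180.0]
ft_force: [-1.1, 0.3, -0.5]
width: 0.995
```

Call:
step_arm([
  [0,0,0,0],
  [0,0,0,0],
  [0,0,0,0],
  [0,0,0,0],
  [0,0,0,0],
], hand=52, newtons=40)

```text
t: 16.1
eef_pos: [0.4621, -0.1885, 0.0066]
ee_rot: [-179.0, -0.6, -180.0]
ft_force: [-1.6, 0.3, 7.6]
width: 0.652
```

Call:
step_arm([
  [0,0,-0.4,0],
  [0,0,-0.7,0],
  [0,0,-0.9,0],
  [0,0,-0.9,0],
  [0,0,-0.6,0],
  [-0.2,0.3,0,0],
  [-0.4,0.6,0,0],
  [-0.4,0.6,0,0],
])

```text
t: 16.77
eef_pos: [0.5034, -0.127, 0.1449]
ee_rot: [-178.9, -0.6, 179.8]
ft_force: [0.6, -0.0, -0.5]
width: 0.645
```

```bash
python3 - <<'E'
from h import *
s=env.get_state();print(s["eef_pos"],s["ee_rot"],s["qpos"].round(),to([.5635,-.0315,.14]))
E
```

```text
[ 0.50341258 -0.12695103  0.14486702] [-178.93532375   -0.64534343  179.7976746 ] [ 37.  39. -42. 112.  39.  45.  63.] [-1.495  2.393  0.06 ]
```

Call:
step_arm([
  [-0.45,0.7,0,0],
  [-0.45,0.7,0,0],
  [-0.4,0.65,0,0],
  [-0.2,0.34,0.05,0],
  [0,0,0,0],
  [0,0,0,0],
])

```text
t: 17.27
eef_pos: [0.563, -0.0296, 0.1396]
ee_rot: [-179.0, -0.7, -179.9]
ft_force: [0.5, -1.6, -0.8]
width: 0.646
```

```bash
cat >> h.py <<'E'
def overspindle(name,X=.5635,Y=-.0314):
    d=grab("wrist",name); s=env.get_state(); print(s["eef_pos"].round(4),s["ee_rot"].round(2),(s["width"]*85.4).round(1),s["ft_force"].round(1),s["qpos"].round())
    r=blob(d,dark(d)&(np.arange(400)[:,None]<345),(325,270),s["eef_pos"][2]+.009,62); print(r)
    dist=s["eef_pos"][2]; uv=proj(d,s["eef_pos"]+[0,0,.003]); print("tcp px",uv, "foot px",proj(d,[X,Y,.015]))
    m=white(d); print("row foot",[ (np.where(m[rr,230:420])[0]+230)[[0,-1]] for rr in (170,180,190)], "pred",[proj(d,[X,Y+q,.015]).round(1) for q in (-.05,.05)],"toprow",np.where(m[100:240,325])[0][:1]+100,proj(d,[X-.05,Y,.015]).round(1))
    crop(d,(200,120,450,350),3.2,name+"c")
E
python3 - <<'E'
from h import *
overspindle("w15"); print(to([.5635,-.0315,.09]))
E
```

```text
Traceback (most recent call last):
  File "h.py", line 52, in overspindle
    d=grab("wrist",name); s=env.get_state(); print(s["eef_pos"].round(4),s["ee_rot"].round(2),(s["width"]*85.4).round(1),s["ft_force"].round(1),s["qpos"].round())
                                                                                              ^^^^^^^^^^^^^^^^^^^^^^^
AttributeError: 'float' object has no attribute 'round'
```

```bash
sed -i 's/(s\["width"\]\*85.4).round(1)/round(s["width"]*85.4,1)/' h.py
python3 - <<'E'
from h import *
overspindle("w15"); print(to([.5635,-.0315,.09]))
E
```

```text
[ 0.5624 -0.032   0.1394] [-178.94   -0.77  179.94] 55.4 [-0.7  0.  -0.5] [ 25.  42. -41. 105.  38.  48.  55.]
{'enc': (0.5585, -0.0245, 71.8), 'lsq': (array([ 0.5601, -0.0283]), np.float64(62.6)), 'area': np.int32(10661), 'bbox': array([263, 208, 124, 124])}
tcp px [321.62968879 274.22526902] foot px [327.11202014 190.51883951]
row foot [array([268, 386]), array([265, 388]), array([265, 389])] pred [array([264.4, 190.2]), array([390.2, 190.8])] toprow [127] [327.2 126.9]
[-0.045  0.035  1.235]
```

View pics/w15c.png

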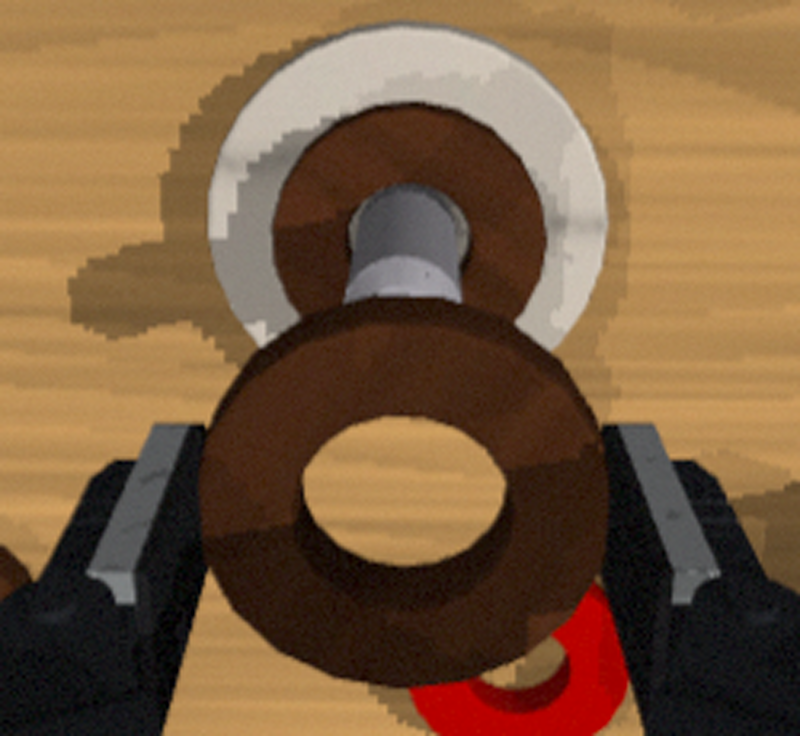

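Call:
step_arm([
  [-0.02,0,0.5,0],
  [0,0,0.5,0],
  [0,0,0.25,0],
  [0,0,0,0],
  [0,0,0,0],
])

```text
t: 17.78
eef_pos: [0.5629, -0.0322, 0.0895]
ee_rot: [-179.0, -0.8, 179.9]
ft_force: [-0.3, -0.3, -0.1]
width: 0.649
```

```bash
python3 - <<'E'
from h import *
overspindle("w16"); print(to([.5635,-.0315,.09]))
E
```

```text
[ 0.5636 -0.0318  0.0902] [-179.02   -0.67  179.96] 55.5 [ 0.4 -0.1 -0.4] [ 23.  46. -38. 107.  42.  43.  51.]
{'enc': (0.5561, -0.0301, 66.8), 'lsq': (array([ 0.556 , -0.0316]), np.float64(63.1)), 'area': np.int32(11005), 'bbox': array([263, 208, 124, 124])}
tcp px [324.36781483 276.72731114] foot px [327.56550864 212.68392067]
row foot [array([264, 390]), array([258, 396]), array([255, 400])] pred [array([251.7, 212.3]), array([404., 213.])] toprow [136] [327.6 136.3]
[0.002 0.008 0.005]
```

View pics/w16c.png

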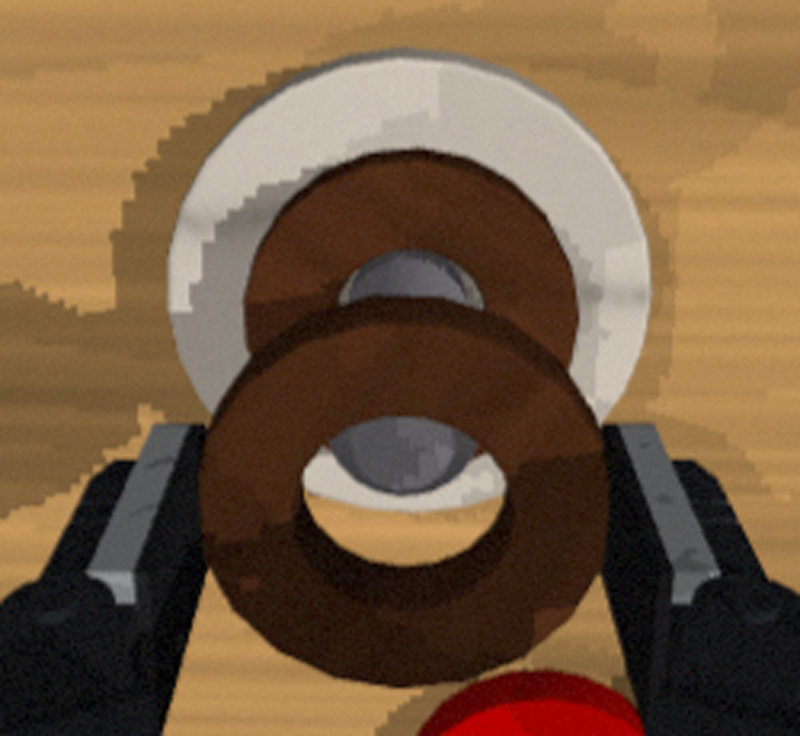

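Call:
step_arm([
  [0,0,0.2,0],
  [0,0,0.2,0],
  [0,0,0.3,0],
  [0,0,0,0],
])

```text
t: 18.17
eef_pos: [0.5616, -0.0323, 0.0594]
ee_rot: [-179.0, -0.9, 180.0]
ft_force: [-1.2, -0.9, 0.4]
width: 0.65
```

Call:
step_arm([
  [0,0,0.3,0],
  [0,0,0.25,0],
  [0,0,0.1,0],
  [0,0,0,0],
  [0,0,0,0],
])

```text
t: 18.58
eef_pos: [0.5626, -0.0321, 0.0352]
ee_rot: [-179.0, -0.7, -180.0]
ft_force: [-0.7, -0.1, -0.7]
width: 0.645
```

Call:
step_arm([
  [0,0,0,0],
  [0,0,0,0],
  [0,0,0,0],
  [0,0,0,0],
], hand=85)

```text
t: 18.92
eef_pos: [0.5629, -0.0324, 0.0359]
ee_rot: [-179.0, -0.7, 180.0]
ft_force: [-1.0, 0.3, -0.3]
width: 1.0
```

Call:
step_arm([
  [0,0,-0.4,0],
  [0,0,-0.9,0],
  [0,0,-0.9,0],
  [0,0,-0.9,0],
  [0,0,-0.9,0],
  [0,0,0,0],
])

```text
t: 19.42
eef_pos: [0.5688, -0.0281, 0.2025]
ee_rot: [-179.1, -0.0, -180.0]
ft_force: [2.2, 0.5, -0.2]
width: 0.997
```

```bash
python3 - <<'E'
from h import *
d=grab("wrist","w17"); s=env.get_state(); print(s["eef_pos"],s["ee_rot"],s["qpos"].round())
print(blob(d,dark(d),proj(d,[.680,-.165,.012]),.012,35)); print(to([.68,-.165,.2]))
E
```

```text
[ 0.56724501 -0.02896875  0.19952246] [-179.014757     -0.23459179  179.98485638] [ 27.  38. -44. 102.  33.  54.  58.]
{'enc': (0.6941, -0.1726, 86.9), 'lsq': (array([ 0.6966, -0.1683]), np.float64(78.0)), 'area': np.int32(1811), 'bbox': array([172, 245,  58,  56])}
[-2.82  -3.4    0.035]
```

View pics/w17.png

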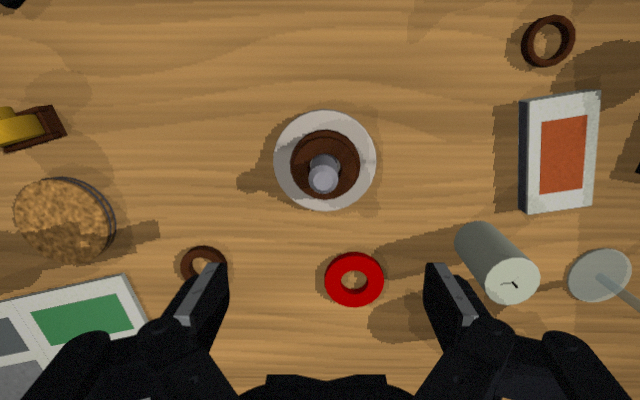

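Call:
step_arm([
  [-0.5,-0.6,0,0],
  [-0.6,-0.75,0,0],
  [-0.6,-0.75,0,0],
  [-0.6,-0.7,0,0],
  [-0.4,-0.45,0,0],
  [-0.15,-0.15,0,0],
  [0,0,0,0],
  [0,0,0,0],
])

```text
t: 20.13
eef_pos: [0.6777, -0.1641, 0.1953]
ee_rot: [-179.1, -0.8, -179.9]
ft_force: [0.5, 0.8, 0.4]
width: 0.997
```

```bash
python3 - <<'E'
from h import *
d=grab("wrist","w18")
s=env.get_state();print(s["eef_pos"],s["ee_rot"],s["qpos"].round())
r=blob(d,dark(d),proj(d,[.68,-.165,.012]),.012,50);print(r);print(to([*r["enc"][:2],.02]))
E
```

```text
[ 0.67760332 -0.16327902  0.19588739] [-179.10505684   -0.81001774 -179.85144087] [ 32.  49. -43.  80.  35.  66.  75.]
{'enc': (0.6831, -0.1651, 50.8), 'lsq': (array([ 0.6831, -0.165 ]), np.float64(50.2)), 'area': np.int32(1478), 'bbox': array([302, 151,  51,  51])}
[-0.199  0.023  4.395]
```

View pics/w18.png

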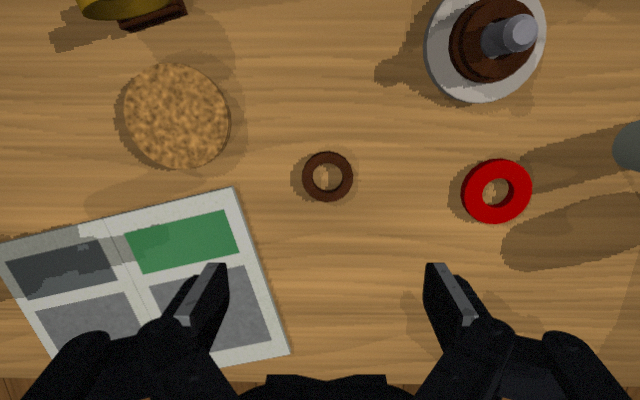

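Call:
step_arm([
  [-0.2,0.02,0.8,0],
  [0,0,1,0],
  [0,0,1,0],
  [0,0,0.9,0],
  [0,0,0.6,0],
  [0,0,0,0],
  [0,0,0,0],
])

```text
t: 20.77
eef_pos: [0.6834, -0.1657, 0.024]
ee_rot: [-179.1, -0.8, -179.9]
ft_force: [0.4, 0.2, 0.5]
width: 0.994
```

```bash
python3 - <<'E'
from h import *
d=grab("wrist","w19")
s=env.get_state();print(s["eef_pos"],s["ee_rot"],s["qpos"].round())
r=blob(d,dark(d),(327,250),.012,65);print(r);print(to([*r["enc"][:2],.007]))
E
```

```text
[ 0.68515727 -0.16595907  0.02595426] [-179.07743075   -0.62378616 -179.8958411 ] [ 30.  60. -37.  84.  43.  52.  69.]
{'enc': (0.6839, -0.1677, 57.5), 'lsq': (array([ 0.6831, -0.1658]), np.float64(52.1)), 'area': np.int32(6035), 'bbox': array([275, 205, 103,  98])}
[ 0.026 -0.036  0.475]
```

View pics/w19.png

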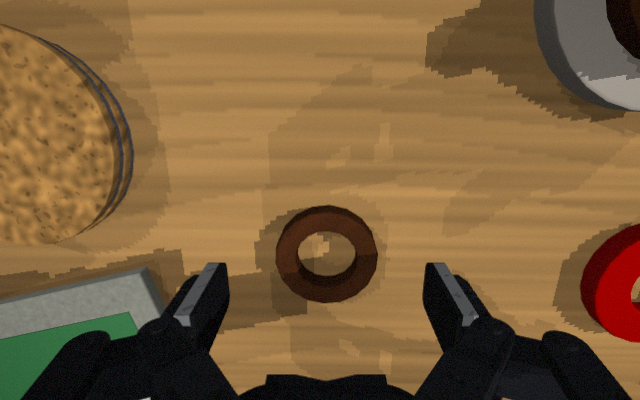

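```bash
python3 - <<'E'
from h import *
d=grab("wrist")
print(back(d,(147,268),.008),back(d,(165,315),.008),back(d,(185,325),.008))
E
```

```text
[ 0.69514411 -0.25714392  0.008     ] [ 0.72382665 -0.252039    0.008     ] [ 0.73016639 -0.24197621  0.008     ]
```

Clear. Grasp ring3.

Call:
step_arm([
  [0.02,0,0.25,0],
  [0,0,0.19,0],
  [0,0,0,0],
  [0,0,0,0],
])

```text
t: 21.2
eef_pos: [0.6832, -0.1682, 0.0067]
ee_rot: [-179.0, -0.7, 180.0]
ft_force: [0.1, -0.0, 0.0]
width: 0.995
```

Call:
step_arm([
  [0,0,0,0],
  [0,0,0,0],
  [0,0,0,0],
  [0,0,0,0],
  [0,0,0,0],
  [0,0,0,0],
], hand=43, newtons=40)

```text
t: 21.7
eef_pos: [0.684, -0.1679, 0.0077]
ee_rot: [-179.0, -0.7, -180.0]
ft_force: [-1.4, 0.9, 6.0]
width: 0.566
```

Call:
step_arm([
  [0,0,-0.4,0],
  [0,0,-0.7,0],
  [0,0,-0.9,0],
  [0,0,-0.9,0],
  [0,0,-0.6,0],
  [0.3,0.3,0,0],
  [0.6,0.6,0,0],
  [0.6,0.7,0,0],
])

```text
t: 22.37
eef_pos: [0.6252, -0.103, 0.1476]
ee_rot: [-178.9, -0.6, 179.8]
ft_force: [0.3, 1.5, -0.1]
width: 0.563
```

```bash
python3 - <<'E'
from h import *
s=env.get_state();print(s["eef_pos"],s["ee_rot"],s["qpos"].round(),to([.5635,-.0315,.14]))
E
```

```text
[ 0.62518183 -0.10304032  0.14759396] [-178.94657043   -0.57056721  179.76396103] [ 30.  47. -41.  93.  37.  55.  65.] [1.547 1.786 0.172]
```

Call:
step_arm([
  [0.6,0.7,0,0],
  [0.5,0.6,0,0],
  [0.3,0.36,0.1,0],
  [0.15,0.12,0.06,0],
  [0,0,0,0],
  [0,0,0,0],
])

```text
t: 22.87
eef_pos: [0.5641, -0.0317, 0.1399]
ee_rot: [-178.9, -0.6, 180.0]
ft_force: [1.2, 0.2, -0.4]
width: 0.564
```

```bash
python3 - <<'E'
from h import *
overspindle("w20"); print(to([.5635,-.0315,.10]))
E
```

```text
[ 0.5645 -0.0322  0.1398] [-178.96   -0.63  179.88] 48.4 [ 0.5 -0.2 -0.8] [ 25.  42. -41. 105.  38.  48.  55.]
{'enc': (0.564, -0.0317, 75.2), 'lsq': (array([ 0.5658, -0.0307]), np.float64(66.7)), 'area': np.int32(9094), 'bbox': array([263, 208, 124, 124])}
tcp px [322.36724874 275.20911224] foot px [327.83028087 188.13806775]
row foot [array([268, 387]), array([266, 389]), array([266, 389])] pred [array([265.1, 187.9]), array([391. , 188.4])] toprow [125] [327.9 124.3]
[0.014 0.036 0.995]
```

View pics/w20c.png

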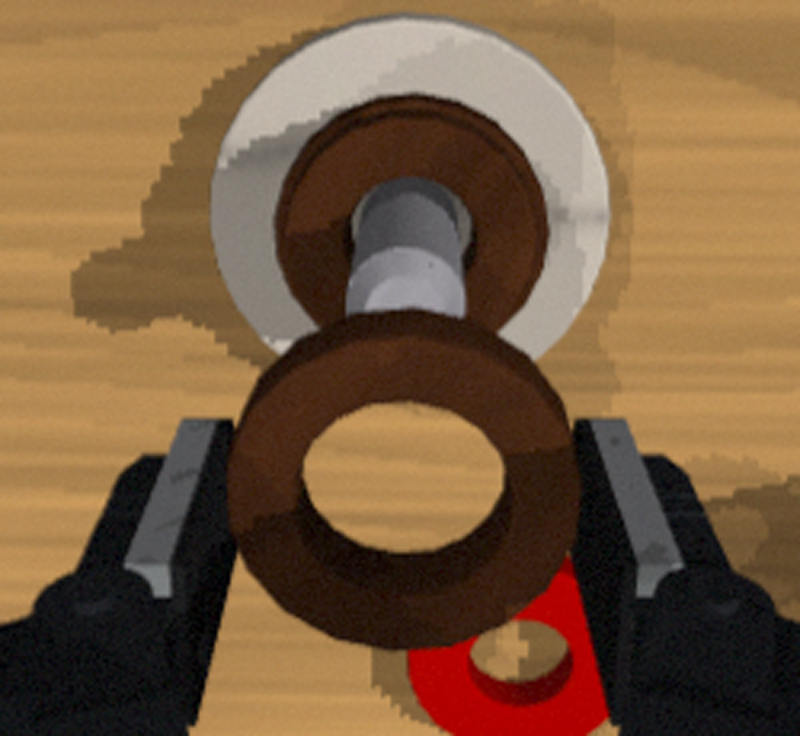

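Call:
step_arm([
  [0,0.02,0.5,0],
  [0,0,0.5,0],
  [0,0,0.25,0],
  [0,0,0,0],
  [0,0,0,0],
])

```text
t: 23.33
eef_pos: [0.563, -0.0313, 0.0893]
ee_rot: [-179.0, -0.7, 179.9]
ft_force: [1.0, -0.2, -0.0]
width: 0.561
```

```bash
python3 - <<'E'
from h import *
overspindle("w21"); print(to([.5635,-.0315,.09]))
E
```

```text
[ 0.5635 -0.0309  0.09  ] [-179.03   -0.65  179.95] 48.0 [ 0.4  0.1 -0.2] [ 23.  46. -38. 107.  42.  43.  51.]
{'enc': (0.5601, -0.0323, 76.4), 'lsq': (array([ 0.5618, -0.0317]), np.float64(70.2)), 'area': np.int32(9434), 'bbox': array([263, 208, 124, 124])}
tcp px [324.32904908 276.32195156] foot px [326.03763923 212.60147924]
row foot [array([262, 389]), array([257, 395]), array([253, 398])] pred [array([250.1, 212.3]), array([402.5, 212.9])] toprow [136] [325.9 136.1]
[-0.001 -0.016  0.   ]
```

View pics/w21c.png

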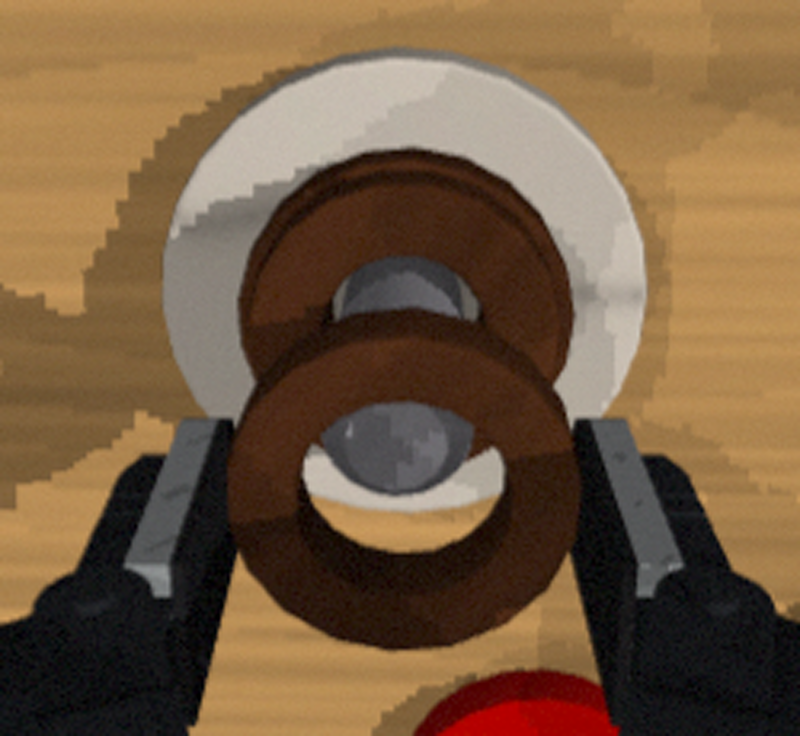

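Call:
step_arm([
  [0,0,0.2,0],
  [0,0,0.2,0],
  [0,0,0.25,0],
  [0,0,0,0],
])

```text
t: 23.72
eef_pos: [0.5613, -0.0314, 0.0618]
ee_rot: [-179.0, -0.8, -180.0]
ft_force: [-0.3, -0.0, -0.0]
width: 0.561
```

Call:
step_arm([
  [0,0,0.2,0],
  [0,0,0.18,0],
  [0,0,0,0],
  [0,0,0,0],
])

```text
t: 24.05
eef_pos: [0.5617, -0.0312, 0.0479]
ee_rot: [-179.0, -0.8, -180.0]
ft_force: [-0.7, 0.3, -1.3]
width: 0.56
```

Call:
step_arm([
  [0,0,0,0],
  [0,0,0,0],
  [0,0,0,0],
  [0,0,0,0],
], hand=85)

```text
t: 24.38
eef_pos: [0.5623, -0.0313, 0.0487]
ee_rot: [-179.0, -0.7, 180.0]
ft_force: [-0.6, 0.0, -0.4]
width: 0.992
```

Call:
step_arm([
  [0,0,-0.4,0],
  [0,0,-0.9,0],
  [0,0,-0.9,0],
  [0,0,-0.9,0],
  [0,0,-0.6,0],
  [0,0,0,0],
])

```text
t: 24.88
eef_pos: [0.5671, -0.0277, 0.2019]
ee_rot: [-179.0, -0.1, -180.0]
ft_force: [1.5, 0.4, 0.4]
width: 0.996
```

```bash
python3 - <<'E'
from h import *
d=grab("wrist","w22"); s=env.get_state(); print(s["eef_pos"],s["ee_rot"],s["qpos"].round())
print(blob(d,dark(d),proj(d,[.455,.161,.012]),.012,35)); print(to([.456,.161,.2]))
E
```

```text
[ 0.56567717 -0.02839273  0.19928346] [-179.0032637    -0.35883744  179.98542828] [ 27.  38. -45. 102.  34.  54.  58.]
{'enc': (0.4574, 0.1608, 46.7), 'lsq': (array([0.4573, 0.1604]), np.float64(44.6)), 'area': np.int32(1572), 'bbox': array([520,  17,  55,  54])}
[ 2.743  4.733 -0.083]
```

View pics/w22.png

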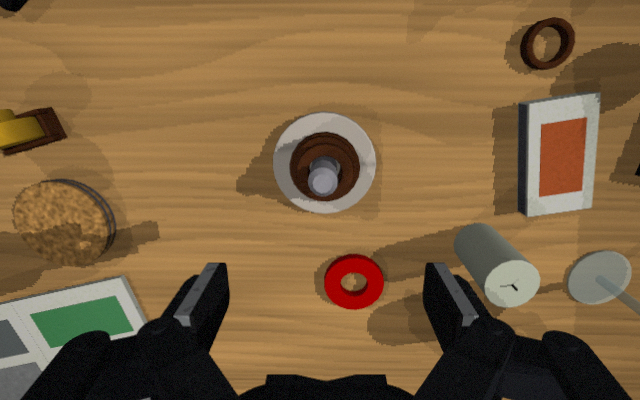

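Call:
step_arm([
  [0.4,0.7,0,0],
  [0.5,0.85,0,0],
  [0.5,0.85,0,0],
  [0.5,0.85,0,0],
  [0.45,0.8,0,0],
  [0.3,0.5,0,0],
  [0.1,0.18,0,0],
  [0,0,0,0],
])

```text
t: 25.6
eef_pos: [0.4523, 0.162, 0.1939]
ee_rot: [-179.0, -0.8, -179.7]
ft_force: [0.6, 0.7, -0.6]
width: 0.997
```

```bash
python3 - <<'E'
from h import *
d=grab("wrist","w23")
s=env.get_state();print(s["eef_pos"],s["ee_rot"],s["qpos"].round())
r=blob(d,dark(d),proj(d,[.456,.161,.012]),.012,45);print(r);print(to([*r["enc"][:2],.024]))
E
```

```text
[0.45349946 0.16015341 0.19383562] [-178.94706209   -0.75660625 -179.90465467] [  7.  33. -45. 114.  32.  47.  34.]
{'enc': (0.4551, 0.1634, 41.9), 'lsq': (array([0.4552, 0.1632]), np.float64(41.2)), 'area': np.int32(787), 'bbox': array([308, 153,  43,  43])}
[-0.096  0.159  4.243]
```

View pics/w23.png

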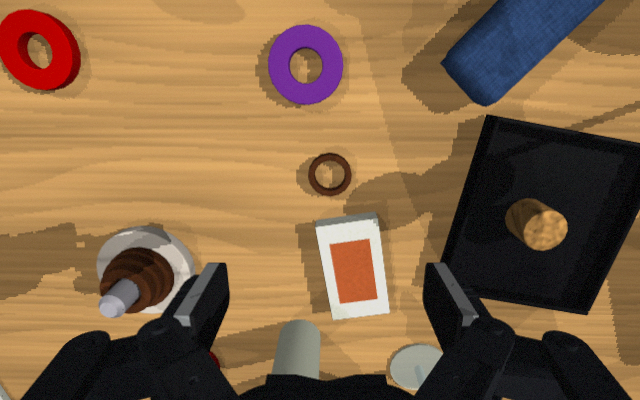

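Call:
step_arm([
  [-0.1,0.16,0.8,0],
  [0,0,1,0],
  [0,0,1,0],
  [0,0,0.9,0],
  [0,0,0.55,0],
  [0,0,0,0],
  [0,0,0,0],
])

```text
t: 26.23
eef_pos: [0.4558, 0.162, 0.0233]
ee_rot: [-178.9, -0.8, 179.9]
ft_force: [-0.8, 0.3, 0.4]
width: 0.998
```

```bash
python3 - <<'E'
from h import *
d=grab("wrist","w24")
s=env.get_state();print(s["eef_pos"],s["ee_rot"],s["qpos"].round())
r=blob(d,dark(d),(327,250),.012,60);print(r);print(to([*r["enc"][:2],.008]))
E
```

```text
[0.45659982 0.16294899 0.02453454] [-178.98467173   -0.68947034  179.90394155] [ -5.  47. -28. 120.  52.  27.  16.]
{'enc': (0.4543, 0.1633, 44.8), 'lsq': (array([0.4545, 0.1635]), np.float64(43.1)), 'area': np.int32(3747), 'bbox': array([285, 213,  86,  84])}
[0.053 0.016 0.414]
```

View pics/w24.png

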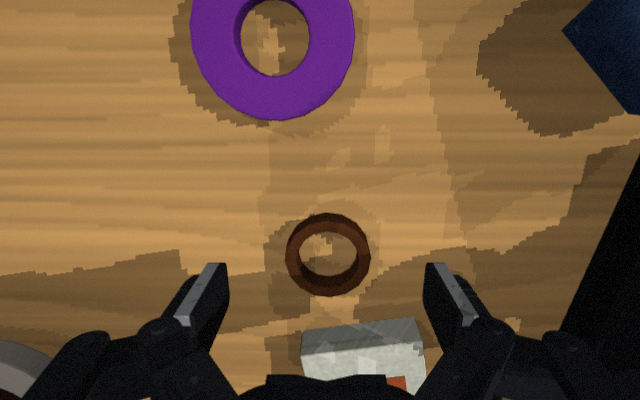

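Call:
step_arm([
  [0.03,0.02,0.2,0],
  [0,0,0.2,0],
  [0,0,0,0],
  [0,0,0,0],
])

```text
t: 26.62
eef_pos: [0.4546, 0.1643, 0.0086]
ee_rot: [-179.0, -0.7, 180.0]
ft_force: [0.7, 0.4, -0.6]
width: 0.992
```

Call:
step_arm([
  [0,0,0,0],
  [0,0,0,0],
  [0,0,0,0],
  [0,0,0,0],
  [0,0,0,0],
  [0,0,0,0],
  [0,0,0,0],
], hand=35, newtons=40)

```text
t: 27.2
eef_pos: [0.4546, 0.1645, 0.009]
ee_rot: [-179.0, -0.6, -180.0]
ft_force: [-1.3, 0.1, 7.1]
width: 0.474
```

Call:
step_arm([
  [0,0,-0.4,0],
  [0,0,-0.7,0],
  [0,0,-0.9,0],
  [0,0,-0.9,0],
  [0,0,-0.5,0],
  [-0.2,-0.4,0,0],
  [-0.4,-0.75,0,0],
  [-0.5,-0.85,0,0],
])

```text
t: 27.87
eef_pos: [0.4999, 0.0878, 0.1463]
ee_rot: [-179.1, -0.6, -179.7]
ft_force: [1.7, -0.6, 0.0]
width: 0.469
```

```bash
python3 - <<'E'
from h import *
s=env.get_state();print(s["eef_pos"],s["ee_rot"],s["qpos"].round(),to([.5632,-.0315,.14]))
E
```

```text
[0.49991438 0.08776345 0.14626803] [-179.06916394   -0.62617851 -179.70523775] [ 14.  38. -42. 113.  38.  44.  40.] [-1.568 -2.987  0.188]
```

Call:
step_arm([
  [-0.45,-0.85,0,0],
  [-0.45,-0.85,0.1,0],
  [-0.4,-0.75,0.08,0],
  [-0.2,-0.4,0,0],
  [-0.05,-0.12,0,0],
  [0,0,0,0],
  [0,0,0,0],
])

```text
t: 28.45
eef_pos: [0.5613, -0.0306, 0.1393]
ee_rot: [-179.1, -0.7, -179.9]
ft_force: [0.2, 0.7, -0.5]
width: 0.471
```

```bash
python3 - <<'E'
from h import *
overspindle("w25"); print(to([.5632,-.0315,.09]))
E
```

```text
[ 0.5613 -0.0299  0.1395] [-179.09   -0.72 -179.84] 40.3 [-0.5  0.4 -0.4] [ 26.  43. -42. 105.  38.  48.  54.]
{'enc': (0.5611, -0.0305, 75.0), 'lsq': (array([ 0.5601, -0.0284]), np.float64(65.6)), 'area': np.int32(7824), 'bbox': array([263, 208, 124, 124])}
tcp px [325.07776099 274.64082515] foot px [326.04501959 191.87651378]
row foot [array([267, 384]), array([265, 387]), array([264, 388])] pred [array([263.4, 191.5]), array([389.1, 192.2])] toprow [129] [326.1 128.4]
[-0.064 -0.02   1.237]
```

View pics/w25c.png

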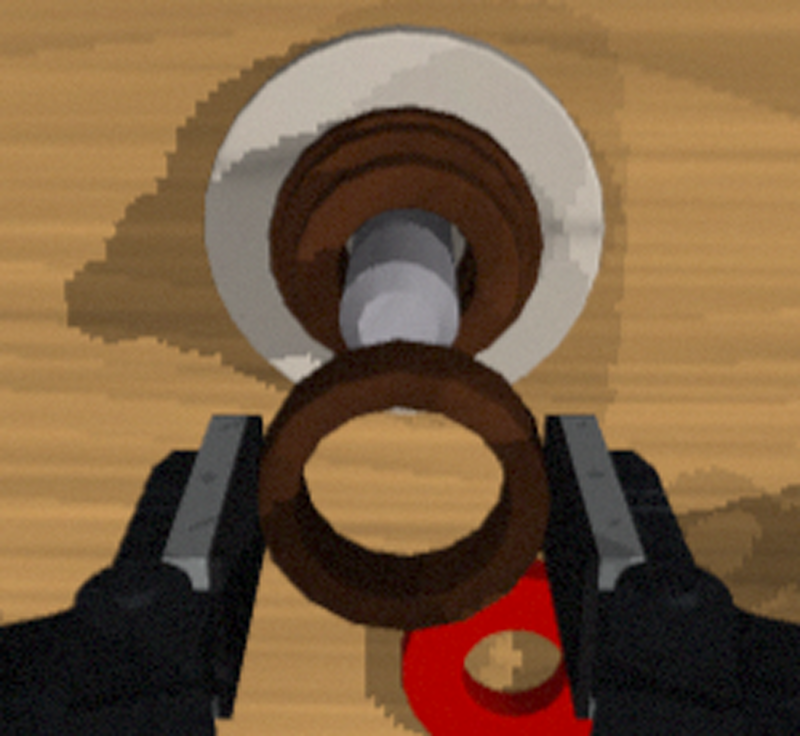

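Call:
step_arm([
  [-0.06,-0.02,0.5,0],
  [0,0,0.5,0],
  [0,0,0.2,0],
  [0,0,0,0],
  [0,0,0,0],
])

```text
t: 28.92
eef_pos: [0.5635, -0.0322, 0.0915]
ee_rot: [-179.1, -0.7, -179.9]
ft_force: [-0.2, 0.5, -0.4]
width: 0.469
```

```bash
python3 - <<'E'
from h import *
overspindle("w26"); print(to([.5632,-.0315,.09]))
E
```

```text
[ 0.5641 -0.0325  0.092 ] [-179.05   -0.65 -179.9 ] 40.1 [0.  0.6 0.2] [ 24.  46. -39. 107.  42.  44.  51.]
{'enc': (0.5614, -0.0322, 76.9), 'lsq': (array([ 0.5602, -0.0306]), np.float64(68.8)), 'area': np.int32(8755), 'bbox': array([263, 208, 124, 124])}
tcp px [322.95781849 276.39769544] foot px [327.50001386 210.70115094]
row foot [array([263, 391]), array([258, 396]), array([255, 400])] pred [array([252.2, 210.1]), array([403.3, 211.3])] toprow [135] [327.8 134.8]
[0.022 0.025 0.051]
```

View pics/w26c.png

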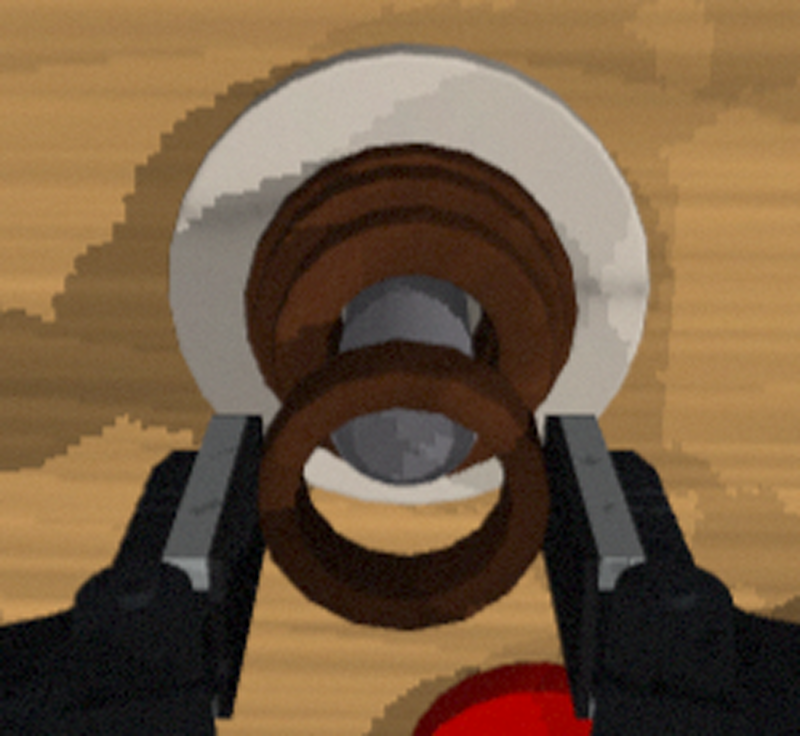

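Call:
step_arm([
  [0.02,0,0.2,0],
  [0,0,0.2,0],
  [0,0,0.2,0],
  [0,0,0.14,0],
  [0,0,0,0],
  [0,0,0,0],
])

```text
t: 29.47
eef_pos: [0.5624, -0.0342, 0.0612]
ee_rot: [-179.0, -0.7, -180.0]
ft_force: [-0.6, -0.4, -0.3]
width: 0.47
```

Call:
step_arm([
  [0,0,0,0],
  [0,0,0,0],
  [0,0,0,0],
  [0,0,0,0],
], hand=85)

```text
t: 29.8
eef_pos: [0.5628, -0.0343, 0.0619]
ee_rot: [-179.0, -0.7, 180.0]
ft_force: [-0.2, 0.5, -0.6]
width: 0.988
```

Call:
step_arm([
  [0,0,-0.4,0],
  [0,0,-0.9,0],
  [0,0,-0.9,0],
  [0,0,-0.9,0],
  [0,0,-0.4,0],
  [0,0,0,0],
  [0,0,0,0],
])

```text
t: 30.38
eef_pos: [0.5648, -0.032, 0.2025]
ee_rot: [-179.0, -0.6, 180.0]
ft_force: [0.0, -0.6, -0.2]
width: 0.996
```

```bash
python3 - <<'E'
from h import *
d=grab("wrist","w27"); e=grab("scene"); s=env.get_state(); print(s["eef_pos"],s["ee_rot"],s["qpos"].round())
im=np.hstack([cv2.resize(d["image"][90:230,250:400],None,fx=2.6,fy=2.6),cv2.resize(e["image"][200:270,285:360],None,fx=5.2,fy=5.2)])
cv2.imwrite("pics/w27c.png",im[:,:,::-1])
print(to([.52,-.31,.2]))
E
```

```text
[ 0.56351646 -0.03235515  0.20059988] [-178.98568285   -0.81030492  179.98958012] [ 28.  38. -45. 102.  34.  55.  58.]
[ 1.086 -6.94   0.153]
```

View pics/w27c.png

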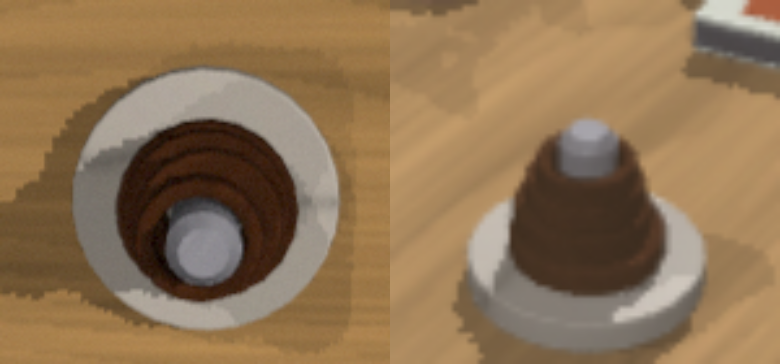

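Call:
step_arm([
  [0.12,-0.8,0,0],
  [0.15,-0.95,0,0],
  [0.15,-0.95,0,0],
  [0.15,-0.95,0,0],
  [0.15,-0.95,0,0],
  [0.15,-0.95,0,0],
  [0.1,-0.8,0,0],
  [0.07,-0.5,0,0],
])

```text
t: 31.15
eef_pos: [0.5203, -0.3106, 0.2045]
ee_rot: [-179.0, -0.9, 179.7]
ft_force: [0.4, 0.6, 0.0]
width: 0.995
```

Call:
step_arm([
  [0,0,0,0],
  [0,0,0,0],
])

```text
t: 31.32
eef_pos: [0.5214, -0.3069, 0.2048]
ee_rot: [-179.1, -0.9, 179.8]
ft_force: [0.2, 0.4, -1.1]
width: 0.995
```

```bash
python3 - <<'E'
from h import *
d=grab("wrist","w28"); t=grab("top"); s=env.get_state(); print(s["eef_pos"],s["ee_rot"],s["qpos"].round())
e=grab("scene","s28")
crop(e,(170,270,300,360),6,"s28c")
E
```

```text
[ 0.52266168 -0.30413967  0.20581862] [-179.13567908   -0.77375103 -179.89810561] [ 54.  41. -46.  96.  35.  59.  86.]
```

View pics/w28.png

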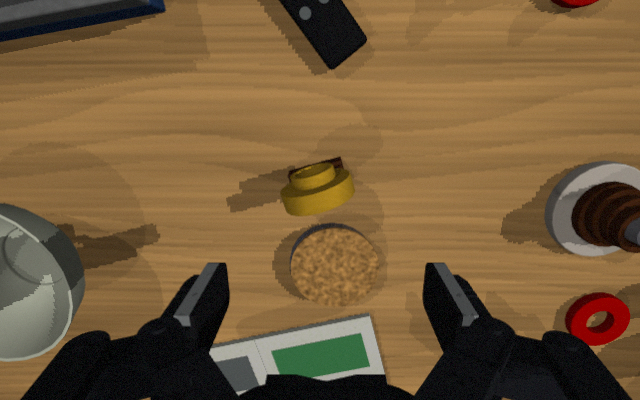

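View pics/s28c.png

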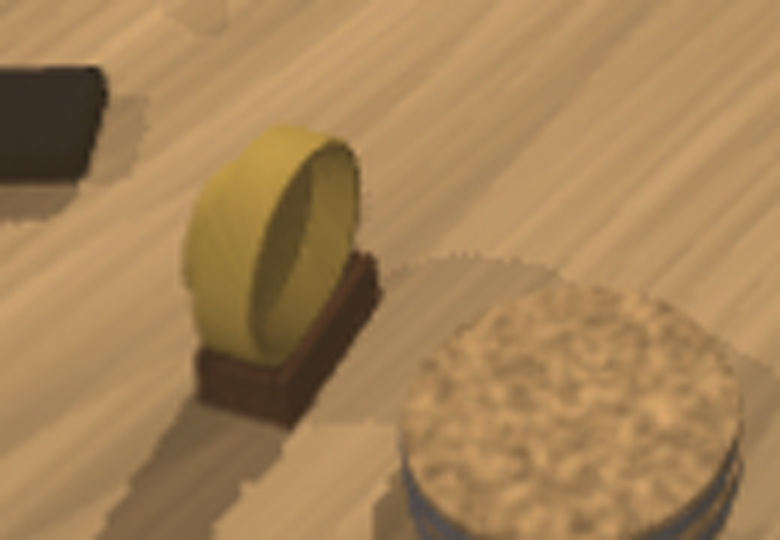

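```bash
cat > dish.py <<'E'
from h import *
from scipy.optimize import minimize
th=np.linspace(0,2*np.pi,40)
def cyl(r,z0,z1): return np.array([[r*np.cos(t),r*np.sin(t),z] for z in(z0,z1) for t in th])
PARTS=[cyl(.033,0,.018),cyl(.020,-.011,0)]
def yel(d):
    h=cv2.cvtColor(d["image"],cv2.COLOR_RGB2HSV); return ((h[...,0]>19)&(h[...,0]<32)&(h[...,1]>140)).astype(np.uint8)
def sil(d,pos,R,S=3,box=None):
    x0,y0,x1,y1=box; m=np.zeros(((y1-y0)*S,(x1-x0)*S),np.uint8)
    for P in PARTS:
        uv=np.array([proj(d,pos+R@p) for p in P]); h=cv2.convexHull(((uv-[x0,y0]+.5)*S).astype(np.float32)).astype(np.int32)
        cv2.fillConvexPoly(m,h,1)
    return cv2.resize(m.astype(np.float32),(x1-x0,y1-y0),interpolation=cv2.INTER_AREA)
E
python3 - <<'E'
from dish import *
obs=[(grab("wrist"),(250,140,390,240)),(grab("scene"),(190,280,245,340))]
for d,b in obs:
    m=yel(d)[b[1]:b[3],b[0]:b[2]]; print(m.sum())
def Rm(yaw): 
    c,s=np.cos(yaw),np.sin(yaw); return np.array([[0,-s,c],[0,c,s],[-1,0,0]])  # z->(c,s,0), x->-Z
def cost(p,o=obs):
    e=0
    for d,b in o:
        m=yel(d)[b[1]:b[3],b[0]:b[2]].astype(float); e+=np.abs(sil(d,np.array([p[0],p[1],.044]),Rm(p[2]),3,b)-m).sum()/m.sum()
    return e
for o in (obs[:1],obs[1:],obs):
    best=None
    for y0 in (.1,.25):
        r=minimize(cost,[.52,-.312,y0],args=(o,),method="Nelder-Mead",options=dict(initial_simplex=[[.515,-.315,y0],[.535,-.315,y0],[.515,-.3,y0],[.515,-.315,y0+.15]],xatol=1e-4,fatol=1e-4))
        if best is None or r.fun<best.fun: best=r
    print(best.x[:2].round(4),np.degrees(best.x[2]).round(1),best.fun)
E
```

```text
2843
740
[ 0.5247 -0.3186] 16.4 0.04177902849352448
[ 0.5265 -0.3213] 23.2 0.24009009099288567
[ 0.5248 -0.319 ] 17.4 0.32577090048389495
```

Call:
step_arm([
  [0,0,0,-0.9],
  [0,0,0,-0.9],
  [0,0,0,-0.9],
  [0,0,0,0],
  [0,0,0,0],
])

```text
t: 31.98
eef_pos: [0.5231, -0.305, 0.2068]
ee_rot: [-179.3, -0.9, -163.9]
ft_force: [-0.2, 0.1, 0.0]
width: 0.998
```

```bash
python3 - <<'E'
from h import *
s=env.get_state(); print(s["eef_pos"],s["ee_rot"],s["qpos"].round(),to([.5334,-.316,.12]))
E
```

```text
[ 0.52309386 -0.30500703  0.20682516] [-179.26843732   -0.93124776 -163.86652277] [ 56.  42. -50.  95.  38.  61. 100.] [-0.206 -0.308  2.172]
```

Call:
step_arm([
  [-0.2,-0.3,0.5,0],
  [0,0,0.7,0],
  [0,0,0.5,0],
  [0,0,0,0],
  [0,0,0,0],
])

```text
t: 32.4
eef_pos: [0.5327, -0.3157, 0.1384]
ee_rot: [-179.3, -1.0, -163.8]
ft_force: [0.4, 0.1, -1.1]
width: 0.995
```

```bash
python3 - <<'E'
from dish import *
d=grab("wrist","w29")
b=(200,140,450,300)
def Rm(yaw): 
    c,s=np.cos(yaw),np.sin(yaw); return np.array([[0,-s,c],[0,c,s],[-1,0,0]])
m=yel(d)[b[1]:b[3],b[0]:b[2]].astype(float)
f=lambda p:np.abs(sil(d,np.array([p[0],p[1],.044]),Rm(p[2]),3,b)-m).sum()/m.sum()
y0=.28
r=minimize(f,[.525,-.318,y0],method="Nelder-Mead",options=dict(initial_simplex=[[.52,-.318,y0],[.53,-.318,y0],[.52,-.31,y0],[.52,-.318,y0+.1]],xatol=1e-4,fatol=1e-4))
print(r.x[:2],np.degrees(r.x[2]),r.fun)
g=r.x[:2]+.009*np.array([np.cos(r.x[2]),np.sin(r.x[2])])
s=env.get_state(); print(g,s["eef_pos"],s["ee_rot"],to([*g,.033]))
E
```

```text
[ 0.52502867 -0.31877329] 16.67849428115058 0.046520415378298895
[ 0.53365004 -0.31619028] [ 0.53368805 -0.31577643  0.13967032] [-179.23999256   -0.8988396  -163.82274863] [-0.038  0.026  2.666]
```

View pics/w29.png

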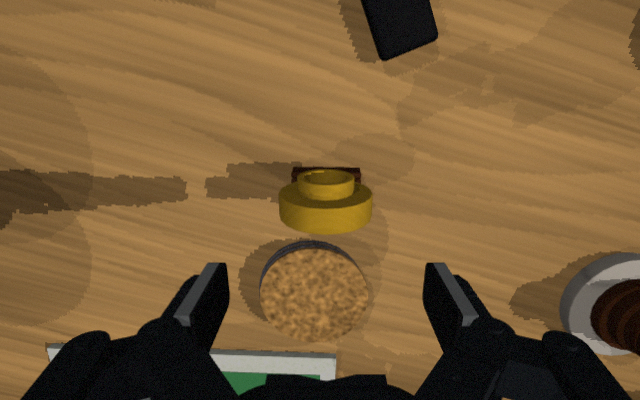

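Call:
step_arm([
  [-0.03,0.02,0.6,0],
  [0,0,0.7,0],
  [0,0,0.7,0],
  [0,0,0.45,0],
  [0,0,0.2,0],
  [0,0,0,0],
  [0,0,0,0],
])

```text
t: 33.03
eef_pos: [0.534, -0.3171, 0.0344]
ee_rot: [-179.2, -0.8, -163.8]
ft_force: [0.9, -0.3, 0.0]
width: 0.992
```

```bash
python3 - <<'E'
from h import *
d=grab("wrist","w30")
s=env.get_state(); print(s["eef_pos"],s["ee_rot"],s["ft_force"],to([.5336,-.3162,.033]))
E
```

```text
[ 0.53429423 -0.31719453  0.0348744 ] [-179.14072309   -0.79022276 -163.81072532] [0.02862628 0.94325365 0.4801938 ] [0.009 0.029 0.047]
```

View pics/w30.png

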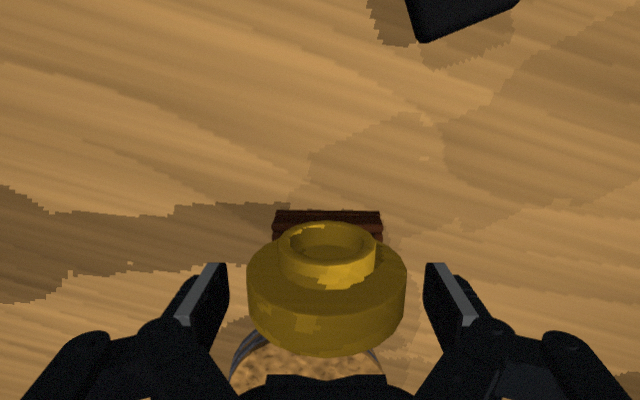

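Call:
step_arm([
  [0,0.02,0.04,0],
  [0,0,0,0],
  [0,0,0,0],
  [0,0,0,0],
  [0,0,0,0],
], hand=60, newtons=40)

```text
t: 33.5
eef_pos: [0.5338, -0.3169, 0.0332]
ee_rot: [-179.1, -0.8, -163.8]
ft_force: [-0.5, 0.0, 5.2]
width: 0.765
```

Call:
step_arm([
  [0,0,-0.2,0],
  [0,0,-0.4,0],
  [0,0,-0.6,0],
  [0,0,-0.6,0],
  [0,0,-0.2,0],
  [0,0,0,0],
])

```text
t: 34.0
eef_pos: [0.5352, -0.3152, 0.1146]
ee_rot: [-179.1, -0.7, -163.8]
ft_force: [0.4, -0.9, -1.2]
width: 0.764
```

```bash
python3 - <<'E'
from h import *
d=grab("wrist","w31");e=grab("scene"); crop(e,(170,230,330,350),4,"s31c")
s=env.get_state(); print(s["eef_pos"],s["ee_rot"],s["ft_force"],s["width"]*85.4,to([.5,-.16,.09]))
E
```

```text
[ 0.53299843 -0.31511218  0.11135914] [-179.22296213   -0.97110838 -163.80950772] [ 0.59235645 -1.38977906 -1.75714977] 65.04009504576392 [-0.298  3.961  0.475]
```

View pics/w31.png

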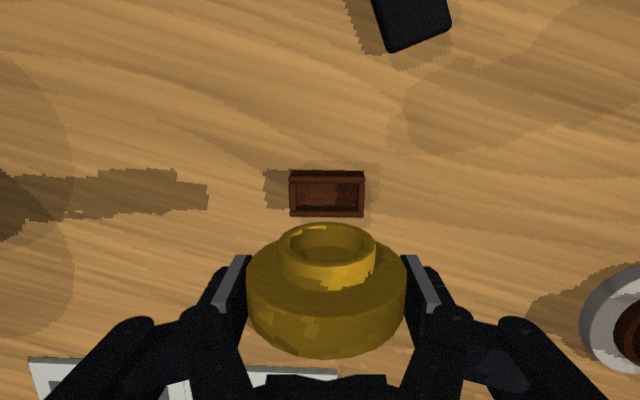

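View pics/s31c.png

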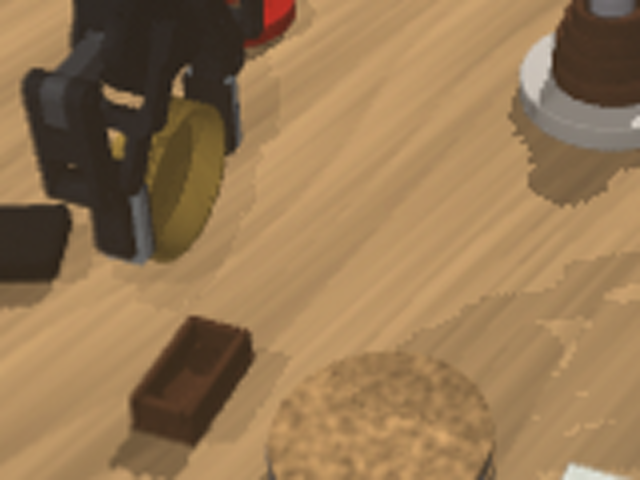

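Call:
step_arm([
  [-0.05,0.6,0,0],
  [-0.05,0.8,0,0],
  [-0.05,0.8,0,0],
  [-0.05,0.8,0.1,0],
  [-0.05,0.6,0.3,0],
  [-0.05,0.3,0.4,0],
  [0,0.05,0.4,0],
  [0,0,0.3,0],
])

```text
t: 34.77
eef_pos: [0.4985, -0.1594, 0.047]
ee_rot: [-179.4, -1.1, -163.6]
ft_force: [-0.5, -0.5, -0.5]
width: 0.765
```

Call:
step_arm([
  [0,0,0.2,0],
  [0,0,0.15,0],
  [0,0,0,0],
  [0,0,0,0],
])

```text
t: 35.1
eef_pos: [0.4999, -0.1616, 0.0348]
ee_rot: [-179.3, -1.0, -163.9]
ft_force: [0.3, 0.2, -0.6]
width: 0.773
```

```bash
python3 - <<'E'
from h import *
d=grab("wrist","w32");e=grab("scene"); crop(e,(170,210,330,330),4,"s32c")
s=env.get_state(); print(s["eef_pos"],s["ee_rot"],s["ft_force"],s["width"]*85.4,to([.5,-.16,.022]))
E
```

```text
[ 0.50042368 -0.16146459  0.03545153] [-179.22749391   -0.88515055 -163.84488039] [-0.64025469  0.94585319 -0.79852409] 65.38976292969915 [-0.005  0.043  0.336]
```

View pics/s32c.png

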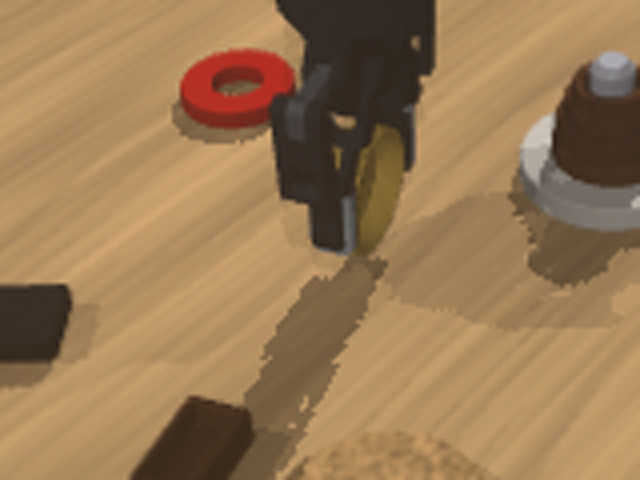

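Call:
step_arm([
  [0,0,0.12,0],
  [0,0,0.1,0],
  [0,0,0.08,0],
  [0,0,0,0],
  [0,0,0,0],
])

```text
t: 35.62
eef_pos: [0.5003, -0.1614, 0.0233]
ee_rot: [-179.2, -0.9, -163.8]
ft_force: [0.5, -0.7, 3.1]
width: 0.769
```

Call:
step_arm([
  [0,0,0.04,0],
  [0.1,0,0,0],
  [0.1,0,0.01,0],
  [0.1,0,0.02,0],
  [0,0,0,0],
  [0,0,0,0],
], newtons=20, hand=60)

```text
t: 36.12
eef_pos: [0.4971, -0.1623, 0.0237]
ee_rot: [-179.1, 0.1, -163.6]
ft_force: [9.7, 2.1, 14.9]
width: 0.765
```

```bash
python3 - <<'E'
from h import *
d=grab("wrist","w33");e=grab("scene"); crop(e,(200,200,330,300),5,"s33c")
s=env.get_state(); print(s["eef_pos"],s["ft_force"],s["width"]*85.4)
E
```

```text
[ 0.49710231 -0.16230489  0.02373554] [ 8.40023853  2.70348699 15.11898249] 65.18041514687673
```

View pics/w33.png

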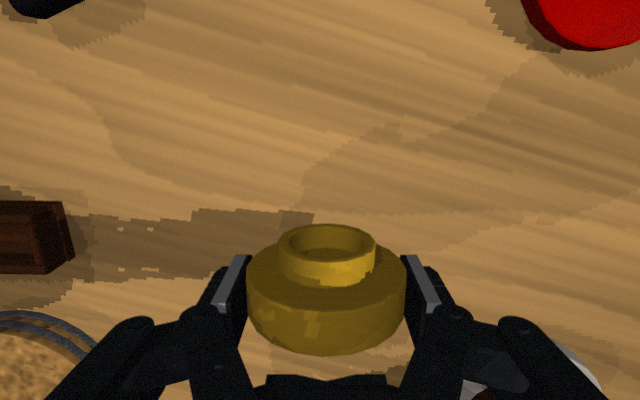

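View pics/s33c.png

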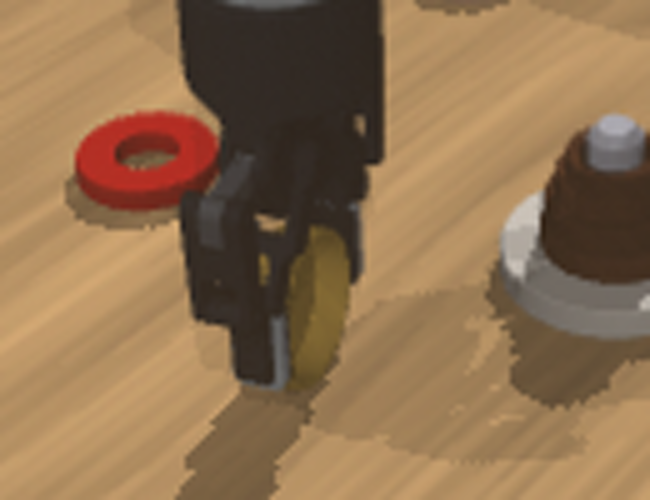

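Call:
step_arm([
  [0,0,0,0],
  [0,0,0,0],
  [0,0,0,0],
  [0,0,0,0],
], hand=85)

```text
t: 36.55
eef_pos: [0.4872, -0.1649, 0.0198]
ee_rot: [-179.3, -1.0, -163.8]
ft_force: [0.4, -0.2, -0.1]
width: 0.996
```

```bash
python3 - <<'E'
from h import *
d=grab("wrist","w34");e=grab("scene"); crop(e,(200,200,330,300),5,"s34c")
s=env.get_state(); print(s["eef_pos"],s["ft_force"],s["width"]*85.4,s["ee_rot"])
E
```

```text
[ 0.48748916 -0.16480229  0.01993354] [-0.30434001  0.37644698 -0.14032895] 84.81247156483585 [-179.27980162   -1.01682075 -163.81120055]
```

View pics/w34.png

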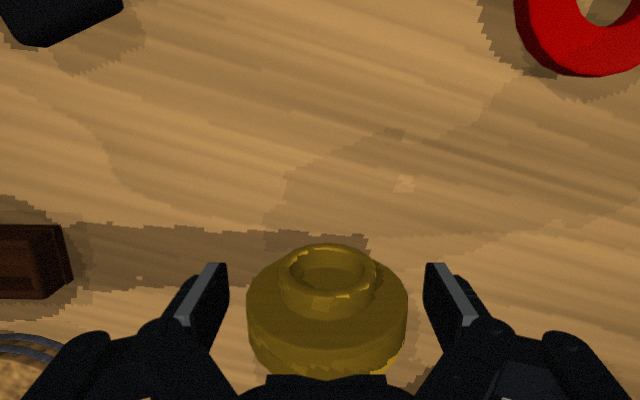

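View pics/s34c.png

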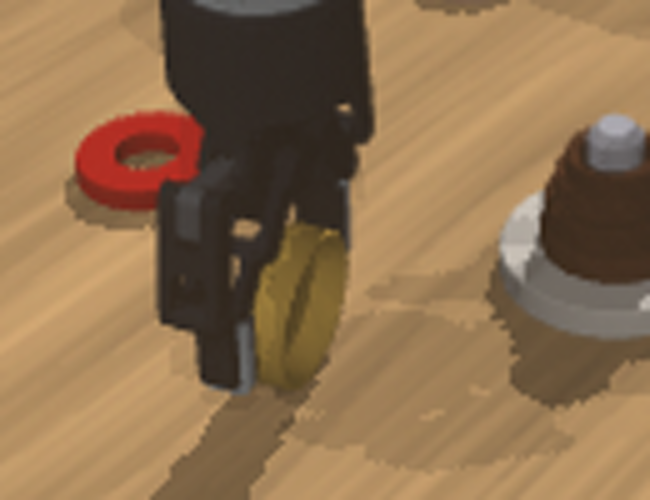

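Call:
step_arm([
  [0,0,-0.5,0],
  [0,0,-1,0],
  [0,0,-1,0],
  [0,0,-0.3,0],
  [-0.6,0,0,0],
  [-0.6,0,0,0],
  [-0.1,0,0,0],
  [0,0,0,0],
])

```text
t: 37.32
eef_pos: [0.5405, -0.1474, 0.1311]
ee_rot: [-179.3, -0.9, -163.7]
ft_force: [0.7, -0.3, 0.2]
width: 0.995
```

Call:
step_arm([
  [0,0,0,0],
  [0,0,0,0],
  [0,0,0,0],
  [0,0,0,0],
], hand=0)

```text
t: 37.65
eef_pos: [0.5386, -0.1487, 0.1313]
ee_rot: [-179.2, -1.0, -163.8]
ft_force: [-0.3, 0.5, -0.5]
width: 0.453
```

```bash
python3 - <<'E'
from dish import *
d=grab("wrist","w35");e=grab("scene"); crop(e,(200,200,330,300),5,"s35c")
s=env.get_state(); print(s["eef_pos"],s["ft_force"],s["width"]*85.4,s["ee_rot"])
b=(200,100,450,330)
def Rm(yaw): 
    c,s=np.cos(yaw),np.sin(yaw); return np.array([[0,-s,c],[0,c,s],[-1,0,0]])
m=yel(d)[b[1]:b[3],b[0]:b[2]].astype(float)
f=lambda p:np.abs(sil(d,np.array([p[0],p[1],.033]),Rm(p[2]),3,b)-m).sum()/m.sum()
y0=.28
r=minimize(f,[.49,-.162,y0],method="Nelder-Mead",options=dict(initial_simplex=[[.48,-.162,y0],[.495,-.162,y0],[.48,-.15,y0],[.48,-.162,y0+.1]],xatol=1e-4,fatol=1e-4))
print(r.x[:2],np.degrees(r.x[2]),r.fun)
c=r.x[:2]+.018*np.array([np.cos(r.x[2]),np.sin(r.x[2])]); print("rim edge",c,"tool offs",to([*c,.063])*40)
E
```

```text
[ 0.5390443  -0.14860155  0.13149801] [ 0.15216188  0.17880921 -0.27103989] 22.797877498533023 [-179.24199892   -0.97078442 -163.81708786]
[ 0.48741402 -0.1637995 ] 15.62172677740014 0.04820917228360341
rim edge [ 0.50474911 -0.15895237] tool offs [34.64  0.52 69.08]
```

View pics/w35.png

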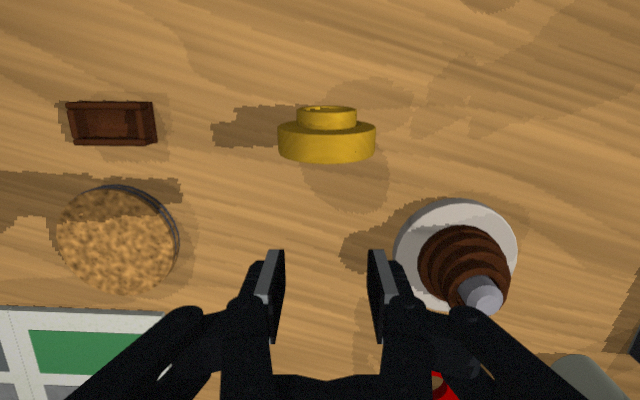

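View pics/s35c.png

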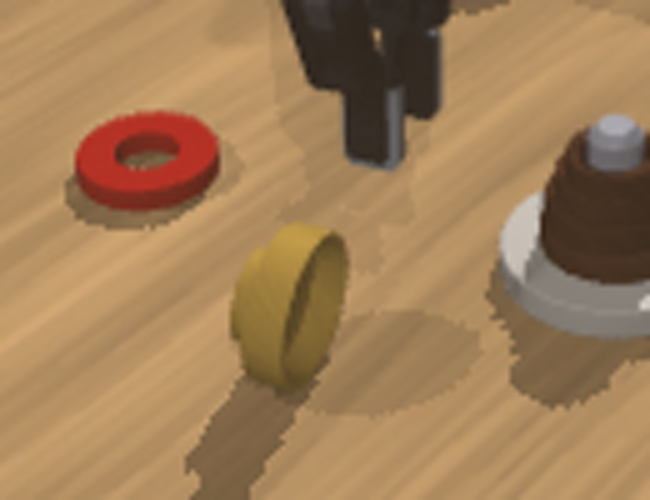

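Call:
step_arm([
  [0,0,0.5,0],
  [0,0,0.6,0],
  [0,0,0.4,0],
  [0,0,0.2,0],
  [0,0,0,0],
  [0,0,0,0],
])

```text
t: 38.25
eef_pos: [0.5388, -0.1493, 0.0637]
ee_rot: [-179.3, -0.9, -163.8]
ft_force: [0.5, -0.1, 1.1]
width: 0.001
```

Call:
step_arm([
  [0.2,0.01,0,0],
  [0.2,0,0,0],
  [0.15,0,0,0],
  [0.12,0,0,0],
  [0.12,0,0,0],
  [0.12,0,0,0],
  [0,0,0,0],
  [0,0,0,0],
])

```text
t: 38.92
eef_pos: [0.5035, -0.1594, 0.0642]
ee_rot: [-179.2, -0.9, -163.8]
ft_force: [-0.7, -0.5, -0.7]
width: -0.0
```

```bash
python3 - <<'E'
from dish import *
d=grab("wrist","w36");e=grab("scene"); crop(e,(200,200,330,300),5,"s36c")
s=env.get_state(); print(s["eef_pos"],s["ft_force"],s["width"]*85.4,s["ee_rot"])
E
```

```text
[ 0.50403808 -0.1591014   0.06420157] [-0.32541756 -0.91709931 -1.06982345] 0.15625587675139835 [-179.24944291   -0.90731773 -163.79625681]
```

View pics/w36.png

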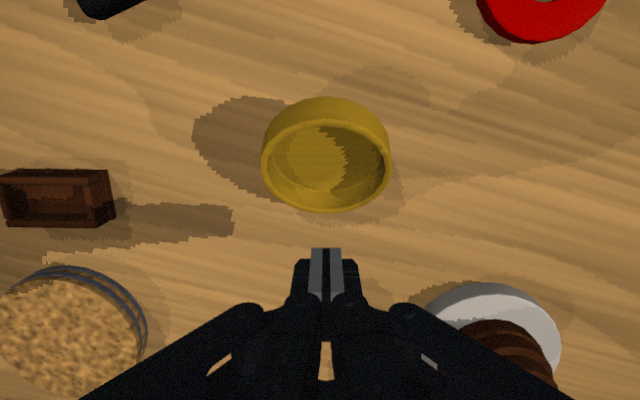

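View pics/s36c.png

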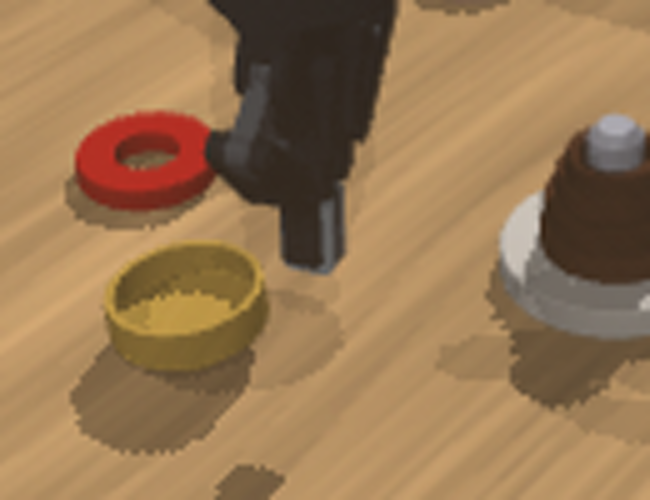

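```bash
cat >> dish.py <<'E'
def fitflat(d,b,g,z=.011):
    m=yel(d)[b[1]:b[3],b[0]:b[2]].astype(float)
    f=lambda p:np.abs(sil(d,np.array([p[0],p[1],z]),np.eye(3),3,b)-m).sum()/m.sum()
    g=np.array(g); r=minimize(f,g,method="Nelder-Mead",options=dict(initial_simplex=[g,g+[.01,0],g+[0,.01]],xatol=1e-4,fatol=1e-4)); return r.x,r.fun
E
python3 - <<'E'
from dish import *
d=grab("wrist"); g=back(d,(326,150),.02)[:2]; print(g)
x,f=fitflat(d,(220,70,430,240),g);print(x,f)
print(to([*x,.2]))
E
```

```text
[ 0.45928169 -0.17180144]
[ 0.44944777 -0.17520908] 0.015208312914163517
[ 1.477 -0.051 -3.373]
```

Call:
step_arm([
  [0,0,-0.6,0],
  [0,0,-1,0],
  [0.3,0,-0.9,0],
  [0.6,-0.05,-0.7,0],
  [0.58,0,-0.2,0],
  [0,0,0,0.9],
  [0,0,0,0.9],
  [0,0,0,0.9],
], hand=85)

```text
t: 39.73
eef_pos: [0.449, -0.1757, 0.2016]
ee_rot: [-179.0, -0.6, 179.7]
ft_force: [0.0, -0.5, 0.4]
width: 0.993
```

Call:
step_arm([
  [0,0,0,0],
  [0,0,0,0],
])

```text
t: 39.9
eef_pos: [0.4492, -0.1751, 0.2012]
ee_rot: [-179.0, -0.7, -179.8]
ft_force: [0.7, 0.2, 0.2]
width: 0.993
```

```bash
python3 - <<'E'
from dish import *
d=grab("wrist","w37"); s=env.get_state(); print(s["eef_pos"],s["ee_rot"],s["qpos"].round())
x,f=fitflat(d,(250,100,400,260),(.45,-.175));print(x,f)
print(to([*x,.06]))
E
```

```text
[ 0.44916118 -0.1750506   0.20107583] [-179.02057577   -0.69926466 -179.82081695] [ 49.  32. -48. 114.  34.  48.  73.]
[ 0.45013539 -0.17556102] 0.0342623374268424
[-0.067  0.047  3.526]
```

View pics/w37.png

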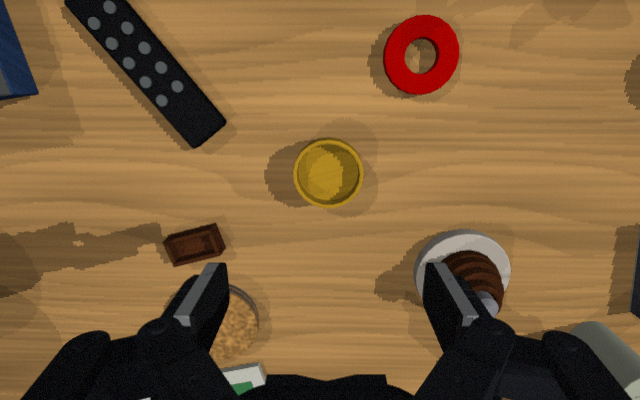

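Call:
step_arm([
  [-0.07,0.05,0.8,0],
  [0,0,1,0],
  [0,0,1,0],
  [0,0,0.8,0],
  [0,0,0.4,0],
  [0,0,0,0],
  [0,0,0,0],
])

```text
t: 40.53
eef_pos: [0.4497, -0.1753, 0.0405]
ee_rot: [-179.1, -0.8, -179.9]
ft_force: [-0.1, 0.2, 0.7]
width: 0.993
```

```bash
python3 - <<'E'
from dish import *
d=grab("wrist","w38"); s=env.get_state(); print(s["eef_pos"],s["ee_rot"],s["qpos"].round())
x,f=fitflat(d,(230,130,424,360),(.45,-.175));print(x,f)
print(to([*x,.016]))
E
```

```text
[ 0.45051368 -0.17557412  0.04146973] [-179.0490192    -0.66159021 -179.9071558 ] [ 38.  46. -31. 121.  53.  29.  55.]
[ 0.45065942 -0.17529422] 0.03196588614070042
[-0.011  0.018  0.636]
```

View pics/w38.png

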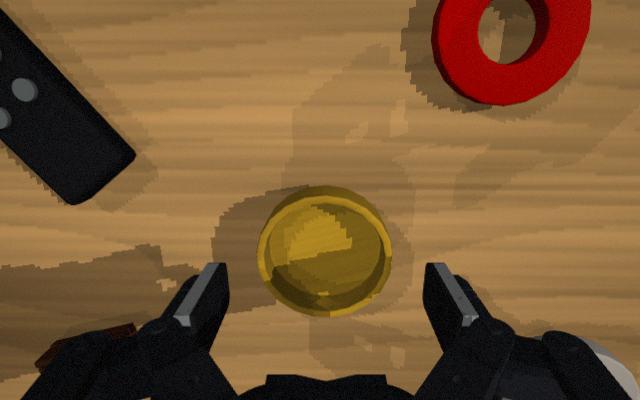

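Call:
step_arm([
  [-0.01,0.02,0.3,0],
  [0,0,0.33,0],
  [0,0,0,0],
  [0,0,0,0],
])

```text
t: 40.92
eef_pos: [0.4506, -0.1758, 0.0169]
ee_rot: [-179.0, -0.6, -180.0]
ft_force: [0.4, -0.4, -0.1]
width: 0.995
```

Call:
step_arm([
  [0,0,0,0],
  [0,0,0,0],
  [0,0,0,0],
  [0,0,0,0],
  [0,0,0,0],
], hand=60, newtons=40)

```text
t: 41.33
eef_pos: [0.4508, -0.1761, 0.0175]
ee_rot: [-178.9, -0.6, 180.0]
ft_force: [-1.7, 0.3, 8.6]
width: 0.74
```

Call:
step_arm([
  [0,0,-0.4,0],
  [0,0,-0.7,0],
  [0,0,-0.9,0],
  [0,0,-0.9,0],
  [0,0,-0.6,0],
  [-0.3,0.3,0,0],
  [-0.5,0.6,0,0],
  [-0.5,0.7,0,0],
])

```text
t: 42.0
eef_pos: [0.5038, -0.1111, 0.1553]
ee_rot: [-178.9, -0.6, 179.7]
ft_force: [1.6, 0.3, -1.5]
width: 0.741
```

```bash
python3 - <<'E'
from dish import *
d=grab("wrist","w39"); s=env.get_state(); print(s["eef_pos"],s["ee_rot"],s["qpos"].round(),s["ft_force"],s["width"]*85.4,to([.5632,-.0315,.15]))
E
```

```text
[ 0.50966925 -0.10113581  0.15624982] [-1.79388249e+02 -1.54076529e-01 -1.79679771e+02] [ 36.  38. -43. 112.  38.  45.  61.] [ 5.80927005  5.91409596 -0.1607272 ] 63.50411867022641 [-1.348  1.735  0.134]
```

View pics/w39.png

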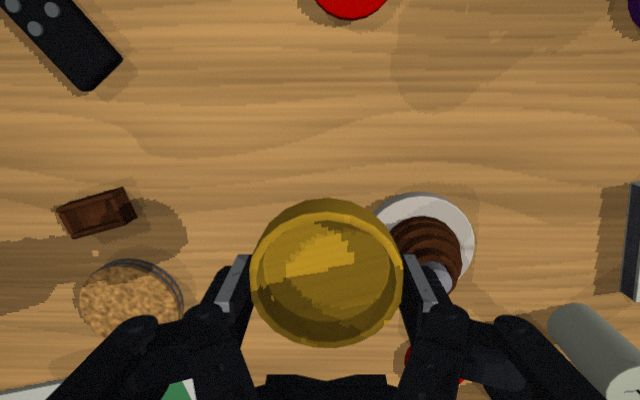

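Call:
step_arm([
  [-0.4,0.5,0,0],
  [-0.4,0.5,0.1,0],
  [-0.3,0.4,0.1,0],
  [-0.18,0.25,0.1,0],
  [-0.07,0.08,0.1,0],
  [0,0,0,0],
  [0,0,0,0],
])

```text
t: 42.63
eef_pos: [0.5565, -0.0413, 0.1361]
ee_rot: [-179.0, -0.8, 180.0]
ft_force: [0.1, -1.5, -1.6]
width: 0.743
```

```bash
python3 - <<'E'
from dish import *
overspindle("w40"); d=grab("wrist"); s=env.get_state()
x,f=fitflat(d,(230,170,424,360),s["eef_pos"][:2],s["eef_pos"][2]-.0065);print("dish fit",x,f,x-s["eef_pos"][:2])
print(to([.5632,-.0315,.11]))
E
```

```text
[ 0.5566 -0.0417  0.1363] [-178.95   -0.76  179.94] 63.5 [ 0.2 -0.5 -1.8] [ 26.  42. -41. 106.  39.  48.  55.]
{'enc': (0.5651, -0.0408, 54.7), 'lsq': (array([ 0.5661, -0.0406]), np.float64(50.8)), 'area': np.int32(3367), 'bbox': array([263, 279, 124,  53])}
tcp px [322.49881836 274.75858103] foot px [339.83189018 199.07705816]
row foot [array([284, 396]), array([280, 400]), array([278, 402])] pred [array([276.8, 198.8]), array([403.3, 199.4])] toprow [139] [340.6 135.6]
dish fit [ 0.55626071 -0.04066763] 0.042752011561445674 [-0.00043638  0.00117331]
[-0.171  0.271  0.652]
```

View pics/w40c.png

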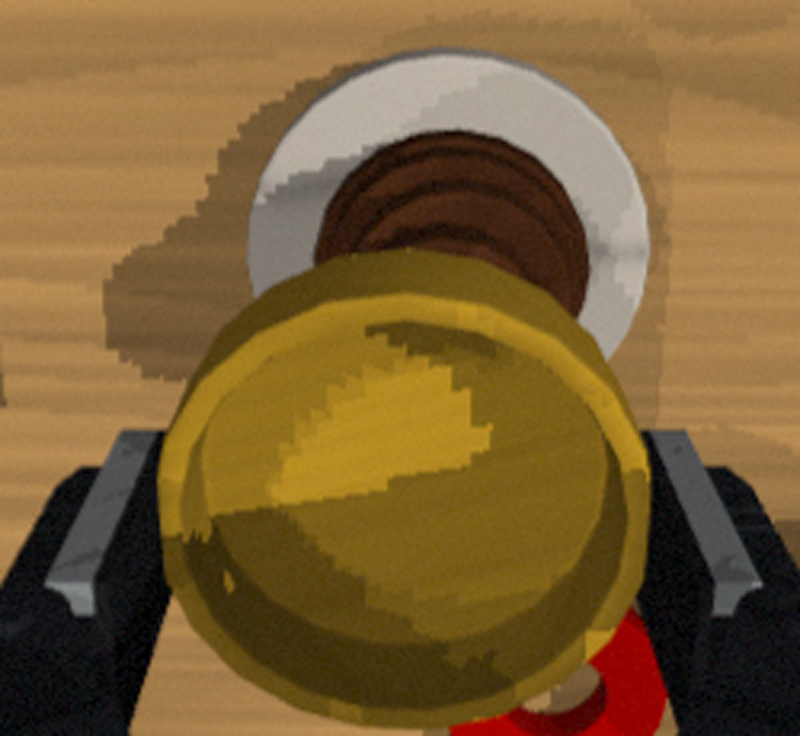

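Call:
step_arm([
  [-0.18,0.23,0.3,0],
  [0,0,0.4,0],
  [0,0,0.25,0],
  [0,0,0,0],
  [0,0,0,0],
])

```text
t: 43.15
eef_pos: [0.5634, -0.0328, 0.0977]
ee_rot: [-179.0, -0.8, 179.9]
ft_force: [-0.4, 0.3, -0.6]
width: 0.741
```

```bash
python3 - <<'E'
from dish import *
overspindle("w41"); d=grab("wrist"); s=env.get_state()
x,f=fitflat(d,(230,170,424,360),s["eef_pos"][:2],s["eef_pos"][2]-.0065);print("dish fit",x,f,x-s["eef_pos"][:2])
print(to([.5636,-.0325,.085]))
E
```

```text
[ 0.564  -0.0325  0.0983] [-179.     -0.71  179.96] 63.3 [-0.1  1.  -0.9] [ 24.  46. -39. 106.  42.  44.  52.]
{'enc': (0.5719, -0.0323, 54.5), 'lsq': (array([ 0.5717, -0.0323]), np.float64(51.1)), 'area': np.int32(3227), 'bbox': array([263, 279, 124,  53])}
tcp px [324.15696514 276.47660292] foot px [328.58260894 207.73886014]
row foot [array([265, 391]), array([260, 396]), array([257, 400])] pred [array([255.2, 207.4]), array([402.5, 208.1])] toprow [134] [328.7 133.7]
dish fit [ 0.56346383 -0.03136771] 0.0438583613651372 [-0.0008984   0.00090983]
[0.015 0.    0.341]
```

View pics/w41c.png

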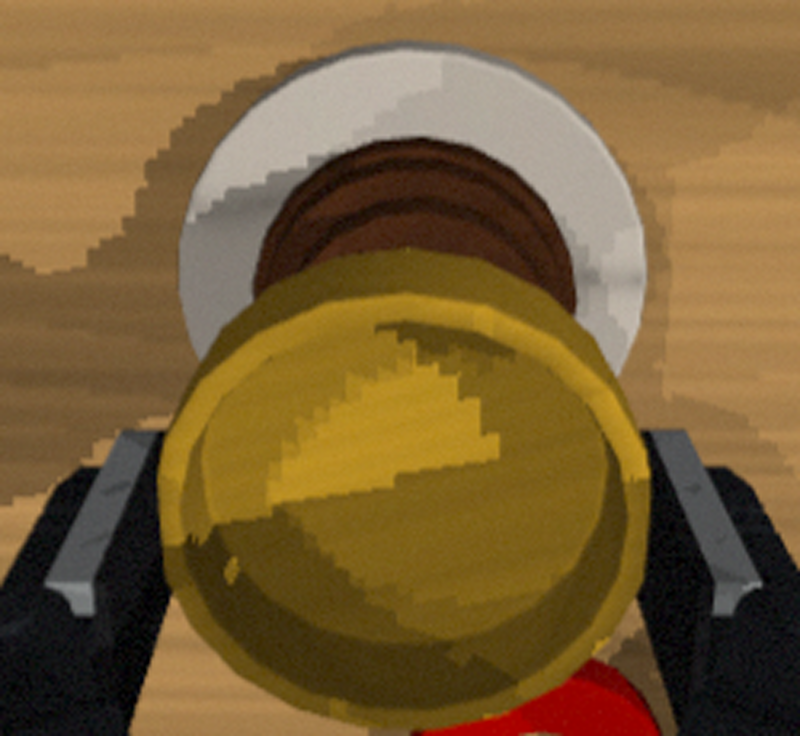

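Aligned. Lower to about 0.084 while watching force.

Call:
step_arm([
  [0,0,0.12,0],
  [0,0,0.1,0],
  [0,0,0.1,0],
  [0,0,0,0],
  [0,0,0,0],
])

```text
t: 43.67
eef_pos: [0.5638, -0.0321, 0.0849]
ee_rot: [-179.0, -0.7, -180.0]
ft_force: [-0.4, -0.2, -0.4]
width: 0.742
```

Call:
step_arm([
  [0,0,0.05,0],
  [0,0,0.02,0],
  [0,0,0,0],
  [0,0,0,0],
])

```text
t: 44.0
eef_pos: [0.564, -0.0321, 0.0824]
ee_rot: [-179.0, -0.7, -180.0]
ft_force: [-0.7, 0.7, -1.7]
width: 0.739
```

Still free; release (≤1 mm drop).

Call:
step_arm([
  [0,0,0,0],
  [0,0,0,0],
  [0,0,0,0],
  [0,0,0,0],
], hand=85)

```text
t: 44.33
eef_pos: [0.5641, -0.0321, 0.0826]
ee_rot: [-179.0, -0.7, 180.0]
ft_force: [0.0, 0.1, 0.2]
width: 0.995
```

Call:
step_arm([
  [0,0,-0.4,0],
  [0,0,-0.9,0],
  [0,0,-0.9,0],
  [0,0,-0.8,0],
  [0,0,0,0],
  [0,0,0,0],
])

```text
t: 44.83
eef_pos: [0.5666, -0.0299, 0.2043]
ee_rot: [-179.0, -0.5, 180.0]
ft_force: [0.7, -0.9, -0.6]
width: 0.996
```

```bash
python3 - <<'E'
from dish import *
d=grab("wrist","w42"); s=env.get_state(); print(s["eef_pos"],s["ee_rot"],s["qpos"].round())
x,f=fitflat(d,(240,90,410,260),(.5636,-.032),.075);print("dish",x,f)
e=grab("scene"); crop(e,(270,180,400,280),6,"s42c")
a=grab("top"); print(to([.656,.127,.2]))
E
```

```text
[ 0.56539582 -0.03040591  0.20263773] [-178.97426311   -0.65562713  179.97893621] [ 28.  38. -45. 102.  33.  55.  58.]
dish [ 0.56332455 -0.03119727] 0.03309207692408606
[-2.289  3.937 -0.075]
```

View pics/w42.png

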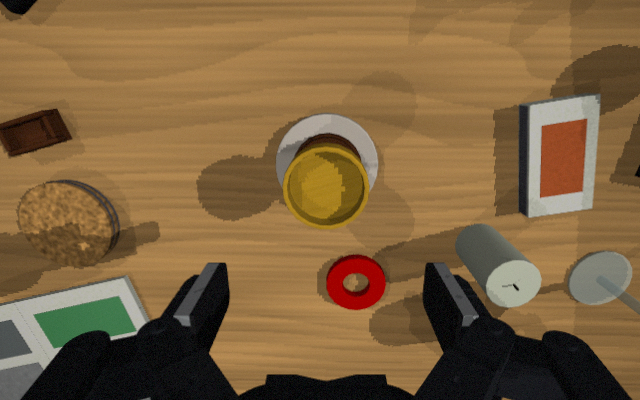

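View pics/s42c.png

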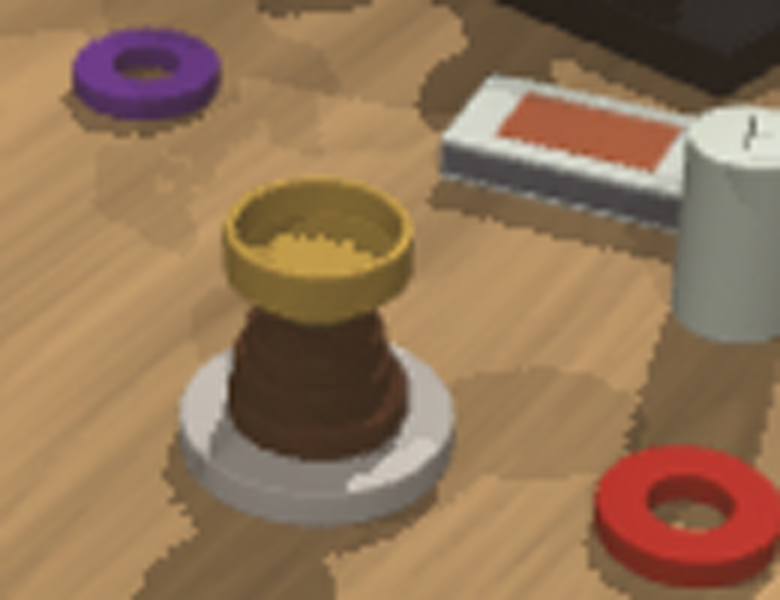

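```bash
python3 - <<'E'
from dish import *
d=grab("wrist")
print("glass foot",back(d,(600,278),.003)); 
t=grab("top"); print("glass foot top",back(t,(221,134),.003))
print("candle top px back",back(d,(513,284),.08),"top cam",back(t,(271,139),.08))
E
```

```text
glass foot [0.68720612 0.26750617 0.003     ]
glass foot top [0.68926425 0.26583104 0.003     ]
candle top px back [0.64690385 0.12786461 0.08      ] top cam [0.6456403  0.12955472 0.08      ]
```

Call:
step_arm([
  [-0.35,0.65,0,0],
  [-0.4,0.75,0,0],
  [-0.4,0.75,0,0],
  [-0.4,0.75,0,0],
  [-0.3,0.6,0,0],
  [-0.15,0.35,0,0],
  [-0.03,0.08,0,0],
  [0,0,0,0],
])

```text
t: 45.75
eef_pos: [0.6459, 0.1284, 0.1974]
ee_rot: [-179.0, -0.8, -179.9]
ft_force: [1.1, -0.3, 0.2]
width: 0.992
```

```bash
cat >> dish.py <<'E'
CAND=[cyl(.024,0,.080)]
def fitcand(d,b,g,z=0.,mask=None,hmin=None):
    global PARTS
    old=PARTS; globals()["PARTS"]=CAND
    a=d["image"].astype(int); m=((a.max(2)-a.min(2)<45)&(a.min(2)>70)) if mask is None else mask
    m=m[b[1]:b[3],b[0]:b[2]].astype(np.uint8)
    n,l,st,c=cv2.connectedComponentsWithStats(m); m=(l==1+np.argmax(st[1:,4])).astype(float)
    f=lambda p:np.abs(sil(d,np.array([p[0],p[1],z]),np.eye(3),3,b)-m).sum()/m.sum()
    g=np.array(g); r=minimize(f,g,method="Nelder-Mead",options=dict(initial_simplex=[g,g+[.01,0],g+[0,.01]],xatol=1e-4,fatol=1e-4))
    globals()["PARTS"]=old; return r.x,r.fun
E
python3 - <<'E'
from dish import *
d=grab("wrist","w43"); s=env.get_state(); print(s["eef_pos"],s["ee_rot"],s["qpos"].round())
uv=proj(d,[.647,.128,.04]); print(uv); u,v=uv.astype(int)
x,f=fitcand(d,(u-50,max(v-75,0),u+50,v+70),(.647,.128));print(x,f)
print(to([*x,.05]))
E
```

```text
[0.64588027 0.12646449 0.19756544] [-178.93610776   -0.81350266 -179.97401077] [  9.  45. -43.  86.  34.  63.  49.]
[327.27545071 179.73794482]
[0.65210099 0.13062442] 0.03224329059310391
[-0.208  0.172  3.684]
```

View pics/w43.png

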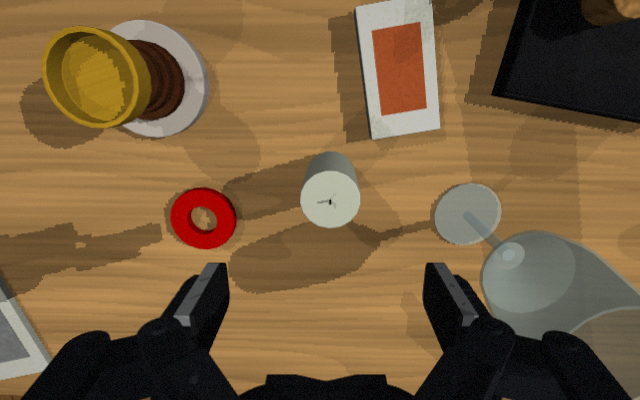

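Call:
step_arm([
  [-0.21,0.17,0.4,0],
  [0,0,0.7,0],
  [0,0,0,0],
  [0,0,0,0],
])

```text
t: 46.13
eef_pos: [0.6531, 0.1303, 0.1531]
ee_rot: [-178.9, -0.9, 179.9]
ft_force: [1.2, 0.3, 0.5]
width: 0.996
```

```bash
python3 - <<'E'
from dish import *
d=grab("wrist","w44"); s=env.get_state(); print(s["eef_pos"],s["ee_rot"])
u,v=proj(d,[.652,.1306,.04]).astype(int)
x,f=fitcand(d,(u-60,max(v-85,0),u+60,v+100),(.652,.13));print(x,f)
print(to([*x,.042]))
E
```

```text
[0.65415394 0.13130227 0.15459958] [-178.95072978   -0.76209356  179.89993747]
[0.65224625 0.1305668 ] 0.030964685999607854
[0.01  0.033 2.815]
```

View pics/w44.png

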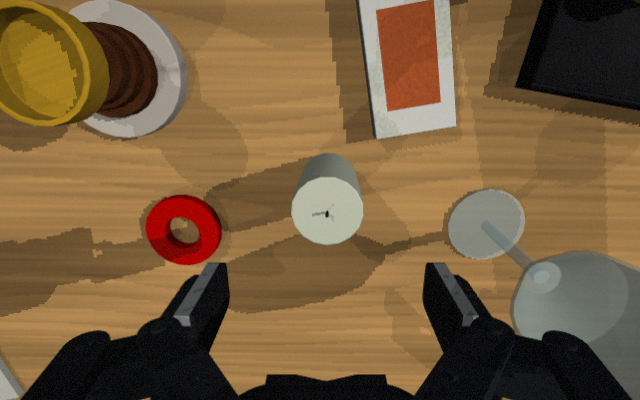

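Call:
step_arm([
  [0.01,0.03,0.5,0],
  [0,0,0.7,0],
  [0,0,0.7,0],
  [0,0,0.6,0],
  [0,0,0.3,0],
  [0,0,0,0],
  [0,0,0,0],
])

```text
t: 46.77
eef_pos: [0.6534, 0.1325, 0.0437]
ee_rot: [-179.0, -0.6, 180.0]
ft_force: [0.4, 0.2, 0.7]
width: 1.0
```

Call:
step_arm([
  [0,0,0,0],
  [0,0,0,0],
  [0,0,0,0],
  [0,0,0,0],
  [0,0,0,0],
  [0,0,0,0],
], hand=42, newtons=40)

```text
t: 47.27
eef_pos: [0.6537, 0.1326, 0.0442]
ee_rot: [-179.0, -0.6, 180.0]
ft_force: [-1.4, -1.3, 5.6]
width: 0.552
```

```bash
python3 - <<'E'
from dish import *
d=grab("wrist","w45"); s=env.get_state(); print(s["eef_pos"],s["ee_rot"],s["ft_force"],s["width"]*85.4)
E
```

```text
[0.65366242 0.13258802 0.04422543] [-179.02307874   -0.56281049  179.98512009] [-0.80168332 -0.06661375  6.63180494] 47.37359493675467
```

View pics/w45.png

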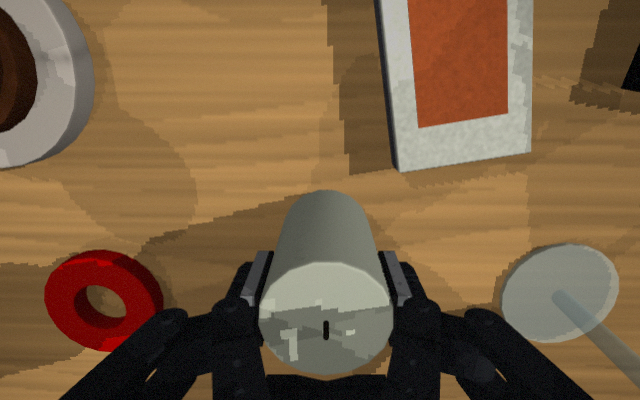

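Call:
step_arm([
  [0,0,-0.3,0],
  [0,0,-0.7,0],
  [0,0,-0.9,0],
  [0,0,-0.9,0],
  [0,0,-0.8,0],
  [0.3,-0.5,-0.1,0],
  [0.4,-0.7,0,0],
  [0.4,-0.75,0,0],
])

```text
t: 47.98
eef_pos: [0.6102, 0.0581, 0.1942]
ee_rot: [-179.1, -0.6, -179.8]
ft_force: [0.3, -1.4, -1.8]
width: 0.552
```

```bash
python3 - <<'E'
from dish import *
s=env.get_state(); print(s["eef_pos"],s["ee_rot"],s["ft_force"],s["width"]*85.4,to([.5645,-.0315,.19]))
E
```

```text
[0.61019076 0.0581204  0.19420067] [-179.07821715   -0.55335229 -179.82947093] [ 0.34482774 -1.40686472 -1.79734443] 47.174287689393935 [ 1.148 -2.235  0.152]
```

Call:
step_arm([
  [0.35,-0.7,0,0],
  [0.35,-0.65,0,0],
  [0.25,-0.5,0,0],
  [0.13,-0.25,0,0],
  [0.05,-0.12,0.1,0],
  [0,0,0,0],
  [0,0,0,0],
])

```text
t: 48.57
eef_pos: [0.5658, -0.0303, 0.1905]
ee_rot: [-179.1, -0.7, -179.9]
ft_force: [-0.1, 1.1, -0.4]
width: 0.556
```

```bash
python3 - <<'E'
from dish import *
d=grab("wrist","w46"); e=grab("scene"); crop(e,(250,120,410,280),3.7,"s46c"); s=env.get_state(); print(s["eef_pos"],s["ee_rot"],s["ft_force"],to([.5645,-.0315,.135]))
crop(d,(200,100,450,380),2.1,"w46c")
print(proj(d,[.5633,-.0312,.093]))
E
```

```text
[ 0.56598943 -0.02965629  0.19057373] [-179.11071228   -0.64968364 -179.85768538] [ 0.60287174  0.07712848 -1.119283  ] [ 0.022 -0.024  1.39 ]
[325.35276934 196.85668184]
```

View pics/w46c.png

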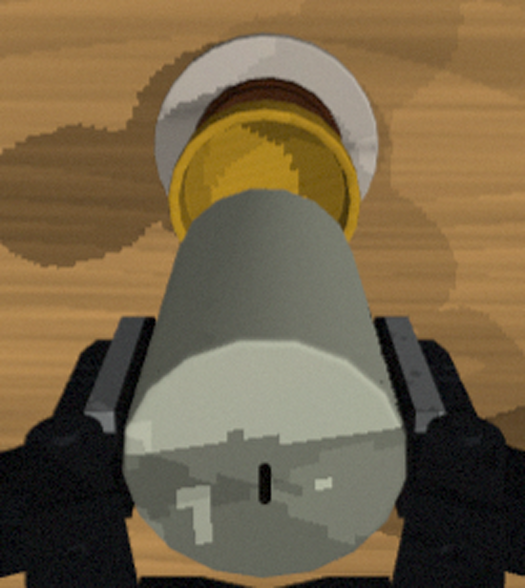

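View pics/s46c.png

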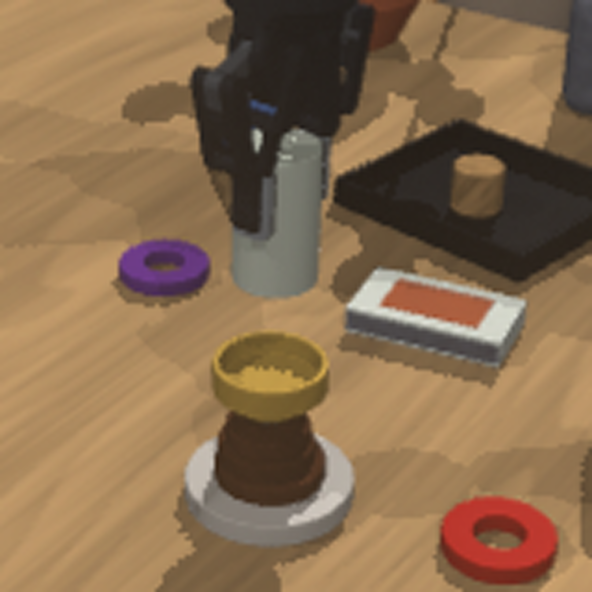

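Call:
step_arm([
  [0.02,-0.03,0.4,0],
  [0,0,0.5,0],
  [0,0,0.3,0],
  [0,0,0,0],
  [0,0,0,0],
])

```text
t: 49.08
eef_pos: [0.5639, -0.0328, 0.1421]
ee_rot: [-179.1, -0.8, -179.9]
ft_force: [0.4, 1.4, -0.6]
width: 0.55
```

```bash
python3 - <<'E'
from dish import *
d=grab("wrist","w47"); e=grab("scene"); crop(e,(280,160,370,260),6,"s47c"); s=env.get_state(); print(s["eef_pos"],s["ee_rot"],s["ft_force"],to([.5645,-.0315,.1235]))
crop(d,(200,100,450,380),2.1,"w47c")
E
```

```text
[ 0.56472193 -0.03300382  0.14323687] [-179.05296289   -0.61267018 -179.95479436] [-0.60000781 -0.36541635  0.09214547] [0.    0.046 0.493]
```

View pics/w47c.png

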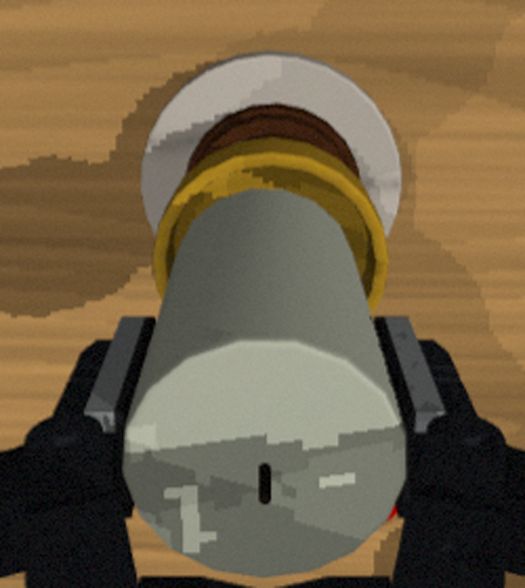

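View pics/s47c.png

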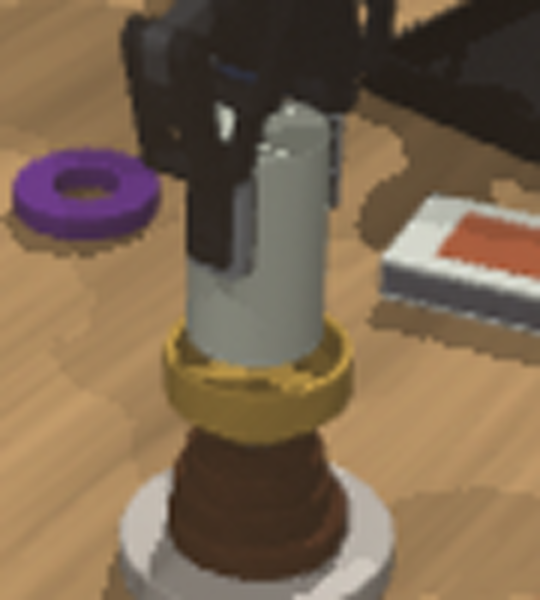

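Call:
step_arm([
  [0,0.04,0.15,0],
  [0,0,0.15,0],
  [0,0,0.1,0],
  [0,0,0,0],
  [0,0,0,0],
])

```text
t: 49.6
eef_pos: [0.5635, -0.0326, 0.1261]
ee_rot: [-179.0, -0.7, 180.0]
ft_force: [-0.7, 0.5, -0.2]
width: 0.552
```

```bash
python3 - <<'E'
from dish import *
d=grab("wrist","w48"); e=grab("scene"); s=env.get_state(); print(s["eef_pos"],s["ee_rot"],s["ft_force"],to([.5645,-.0315,.1235]))
a=cv2.resize(d["image"][100:380,200:450],None,fx=1.5,fy=1.5); b=cv2.resize(e["image"][160:265,280:374],(375,420)); cv2.imwrite("pics/w48c.png",np.hstack([a,b])[:,:,::-1])
E
```

```text
[ 0.56381072 -0.03251977  0.12652114] [-179.02092158   -0.68686233  179.99580982] [ 4.81794576e-04 -4.14117067e-01 -1.25111888e+00] [-0.018  0.027  0.075]
```

View pics/w48c.png

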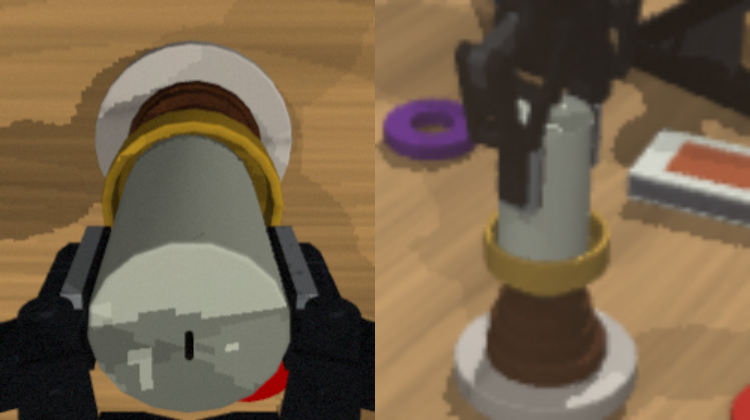

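Call:
step_arm([
  [0,0.03,0.04,0],
  [0,0,0.03,0],
  [0,0,0,0],
  [0,0,0,0],
])

```text
t: 50.03
eef_pos: [0.5636, -0.0314, 0.1236]
ee_rot: [-179.0, -0.7, -180.0]
ft_force: [0.1, 0.4, -1.0]
width: 0.556
```

Call:
step_arm([
  [0,0,0.03,0],
  [0,0,0,0],
  [0,0,0,0],
])

```text
t: 50.28
eef_pos: [0.5639, -0.0313, 0.1229]
ee_rot: [-179.0, -0.7, -180.0]
ft_force: [-0.7, -0.7, 4.5]
width: 0.553
```

Call:
step_arm([
  [0,0,0,0],
  [0,0,0,0],
  [0,0,0,0],
  [0,0,0,0],
  [0,0,0,0],
], hand=80)

```text
t: 50.7
eef_pos: [0.5636, -0.0314, 0.1223]
ee_rot: [-179.0, -0.7, -180.0]
ft_force: [-0.8, -0.1, 0.7]
width: 0.936
```

```bash
python3 - <<'E'
from dish import *
d=grab("wrist","w49"); e=grab("scene"); s=env.get_state(); print(s["eef_pos"],s["ee_rot"],s["ft_force"],s["width"]*85.4)
a=cv2.resize(d["image"][100:380,200:450],None,fx=1.5,fy=1.5); b=cv2.resize(e["image"][160:265,280:374],(375,420)); cv2.imwrite("pics/w49c.png",np.hstack([a,b])[:,:,::-1])
E
```

```text
[ 0.56362906 -0.03139752  0.12233756] [-179.01888974   -0.70281979  179.99868543] [0.13953577 0.23481692 0.16003009] 80.06499885813446
```

View pics/w49c.png

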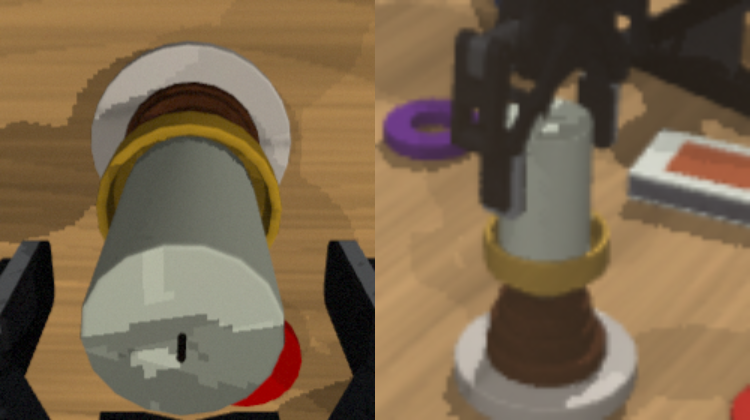

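Call:
step_arm([
  [0,0,-0.3,0],
  [0,0,-0.7,0],
  [0,0,-0.9,0],
  [0,0,-0.9,0],
  [0,0,-0.6,0],
  [0.6,0,0,0],
  [0.6,0,0,0],
  [0,0,0,0],
])

```text
t: 51.47
eef_pos: [0.5131, -0.029, 0.2601]
ee_rot: [-178.9, -0.9, -179.9]
ft_force: [-1.0, 0.8, -0.4]
width: 0.937
```

Call:
step_arm([
  [0,0.9,0,0],
  [0,0.9,0,0],
  [0,0.9,0,0],
  [0,0.9,0,0],
  [0,0.9,0,0],
  [0,0.9,0,0],
  [0,0,0,0],
  [0,0,0,0],
])

```text
t: 52.13
eef_pos: [0.5167, 0.1902, 0.256]
ee_rot: [-179.1, -0.7, -179.7]
ft_force: [0.4, -0.7, -0.4]
width: 0.936
```

```bash
python3 - <<'E'
from dish import *
e=grab("scene","s50");t=grab("top","t50"); s=env.get_state(); print(s["eef_pos"],s["t"],s["ft_force"])
a=cv2.resize(e["image"][165:270,280:370],None,fx=4.4,fy=4.4,interpolation=cv2.INTER_CUBIC); b=cv2.resize(t["image"][130:230,300:385],(394,462),interpolation=cv2.INTER_CUBIC); cv2.imwrite("pics/f50.png",np.hstack([a,b])[:,:,::-1])
x,f=fitcand(e,(290,160,350,255),(.5633,-.0315),.079); print(x,f)
x,f=fitcand(t,(320,140,370,200),(.5633,-.0315),.079); print(x,f)
x,f=fitflat(t,(310,130,380,210),(.5633,-.0315),.075); print(x,f)
E
```

```text
[0.51743203 0.1862289  0.25540749] 52.2333 [-0.66293747  0.23812484 -0.52790538]
[ 0.55619341 -0.02531145] 0.1165553084460558
[ 0.56259688 -0.02165625] 0.7497897389790559
[ 0.5633 -0.0315] infdish.py:16: RuntimeWarning: divide by zero encountered in scalar divide
  f=lambda p:np.abs(sil(d,np.array([p[0],p[1],z]),np.eye(3),3,b)-m).sum()/m.sum()
  np.max(np.abs(fsim[0] - fsim[1:])) <= fatol):
```

View pics/f50.png

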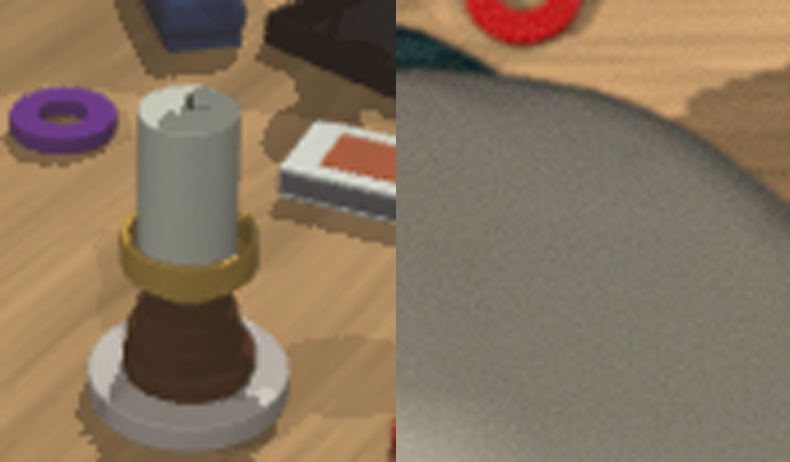

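View pics/t50.png

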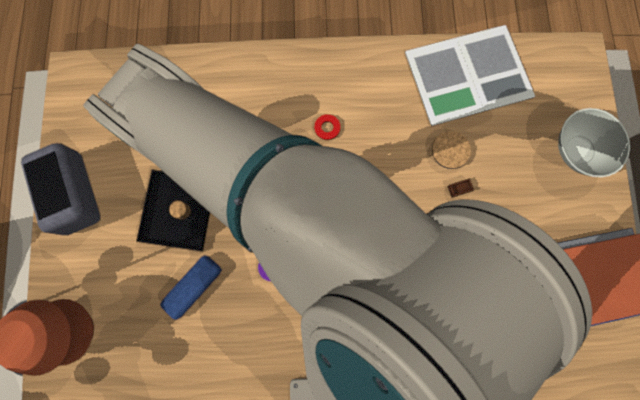

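Call:
step_arm([
  [0.2,0.9,0,0],
  [0.2,0.9,0,0],
  [0.2,0.9,0,0],
  [0.2,0.9,0,0],
  [0.2,0.9,0,0],
  [0.2,0.9,0,0],
  [0.2,0.9,0,0],
  [0,0,0,0],
])

```text
t: 52.9
eef_pos: [0.4573, 0.4458, 0.2521]
ee_rot: [-179.4, -0.9, -179.6]
ft_force: [-2.1, 1.1, 0.3]
width: 0.934
```

Call:
step_arm([
  [0,0,0,0],
  [0,0,0,0],
  [0,0,0,0],
  [0,0,0,0],
  [0,0,0,0],
  [0,0,0,0],
])

```text
t: 53.4
eef_pos: [0.462, 0.4378, 0.2518]
ee_rot: [-179.0, -0.7, 179.9]
ft_force: [0.1, 0.5, 0.2]
width: 0.935
```

```bash
python3 - <<'E'
from dish import *
t=grab("top","t51"); s=env.get_state(); print(s["eef_pos"],s["t"],s["joint_velocities"].round(2))
crop(t,(130,90,390,290),3,"t51c")
for n,P in [("foot",[.5635,-.0315,.015]),("dish",[.5635,-.0315,.093]),("candletop",[.5635,-.0315,.159])]: print(n,((proj(t,P)-[130,90])*3).round())
E
```

```text
[0.46176531 0.43804558 0.25172288] 53.45 [-0.47  0.07 -0.16 -0.16  0.01  0.02  0.05]
foot [635. 263.]
dish [638. 240.]
candletop [641. 217.]
```

View pics/t51c.png

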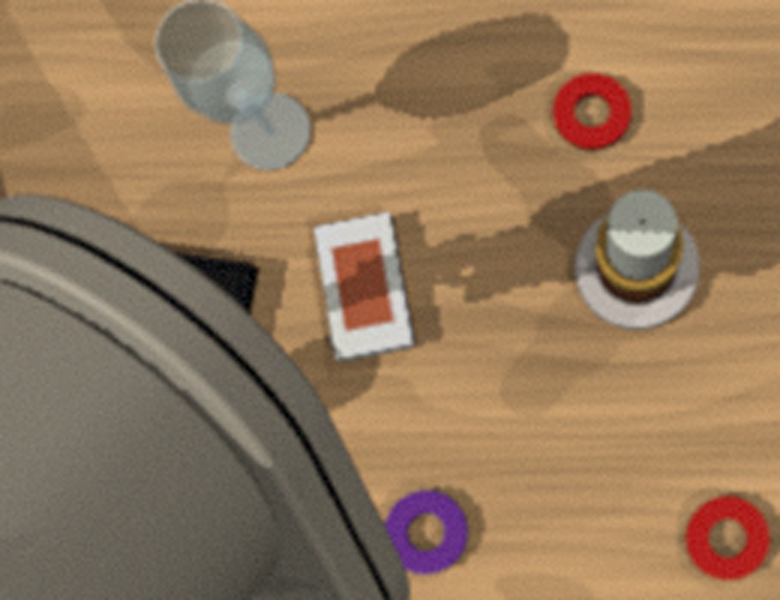

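```bash
python3 - <<'E'
from bench import env
print(env.finish_job())
E
```

```text
the job is handed in; nothing more can be done
None
```

The candlestick is together and I handed the job in at about 53 s; no verdict came back. The cork cap stands in the tray. All four walnut rings are on the spindle, widest lowest. The brass dish sits rim up on the spindle's end, with the candle upright in it.

- **Dish:** the arm cannot tilt its tool, so I stood the dish on edge on the table and tipped it over onto its socket. I then picked it up by the rim and placed it.
- **ring1:** it lay too close for the first descent, which stopped about 4 cm above the table. Going down more slowly reached it.

**Last checks**
- **Dish:** the silhouette fit put it within 1 mm of the spindle axis, measured before the candle went in.
- **Candle:** its top was within about 2 px of the expected spot from above. In the scene view it was about 1 mm off the dish's middle sideways and looked upright.
- **Rings:** they looked flat and stacked in order in the pictures, but I did not measure the gaps between them.
- **Cap and other things:** the cap was in the tray in the second-to-last top view. In the last one the arm hid the tray, and the coasters, remote and spectacles case were out of the crop. The glass, matchbox and look-alike rings in that crop looked unmoved.

**Checks that failed or disagreed**
- The top and wrist cameras disagreed by about 3 mm in x. I used the wrist view throughout, so the error largely cancelled.
- An automatic candle and dish fit on a view where the arm blocked the camera gave no usable result. The scene-camera candle fit was poor, about 9 mm off the axis. I took the candle's position from the pictures instead.

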